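# Fit the rotor and lock it on the bench spinner

## Robot

A 6-joint arm with a two-finger parallel gripper is mounted at the origin on a cart in front of the work surface, level with it; the furniture and walls round the work are solid. World frame = base frame: x ahead of the robot, y to its left, z up, the work surface at z = 0. Lengths are in m, angles in rad, forces in N, time in s.
With the tool pointing down it reaches from about 0.4 to 0.825 m from the base axis. Payload 7 kg.
Tool frame: the origin (TCP) lies midway between the tips of the shut fingers; the grasp point (between the pads) lies 19 mm behind it; y points along the fingers, z is the direction in which the jaws open and shut, and the axes are right-handed (so a half turn about y gives the same grasp; the last joint's range is limited). The gripper opens to 88 mm and grips with 3 to 60 N. Pads are 19 mm wide; open, the fingers measure 130 mm over their backs; the gripper's body (78 mm by 193 mm) begins 47 mm behind the grasp point.
Start: joints at [1.626, 0.359, 0.012, 0, -1.224, -0.288], TCP at [0.156, 0.657, 0.227] pointing down, gripper open.
Joint ranges: [-3.07, 3.07], [-1.43, 2.12], [-1.02, 1.25], [-3.03, 1.67], [-3.05, -0], [-3.03, 3.03]. Speed limits (rad/s): [2.39, 2.39, 3.01, 3.14, 3.14, 3.14].

## Interface

Orientations are given as [roll, pitch, yaw] about the fixed x, y, z axes, in that order (R = Rz(yaw) Ry(pitch) Rx(roll)).
In Python, from station import arm gives the robot as it stands.
- The arm moves only by the tool move_arm, never from a script. Its argument "deltas" is a list of rows, each an object with "dp": the shift along the tool's x, y, z in mm, a list of three; "rotation": the turn, a rotation vector about the tool's x, y, z in degrees, a list of three. A call has 1 to 5 rows; each row shifts and turns the pose as measured when the row begins, along the tool's axes as they then stand; what a row does not reach is not made up. A row lasts 1/12 s, in which the tool goes at most 41.7 mm and 7.16 degrees, less where a joint would pass 70% of its speed; a pose out of reach is approached as far as the arm can. A call is refused whole if a number of a shift passes 41.7 or a number of a turn 7.16, either way. A call with a gripper value outside its range is refused whole. "jaw" is the closure in counts, from 0 (fully open) to 255 (shut), set as the call begins (left out, the last holds). The fingers move at their own pace and stop on an object; "squeeze" is the grip in N (left out, the last holds). Time passes only in rows, so rows that do not move let the fingers close. It gives the time, the measured TCP pose, the force and the opening at its end, in the units of the state.
- arm.get_state(): the state, without advancing time (a new reading comes with each control period).
- arm.grab_frame(name): name is "scene" or "top" or "wrist"; returns a dict with "pixels" (384x512x3 uint8, red, green, blue), "z_map" (384x512 float32, m along the optical axis (not along the pixel's ray), 0 where there is no reading), "fx", "fy", "cx", "cy" (pixels), "cam_to_world" (4x4, takes a point from camera to world coordinates); the wrist camera has in their place "mount" (4x4, takes a point from camera to tool coordinates, whose origin is the TCP and whose axes are the tool frame's). Camera axes: x right, y down, z forward; pixel columns grow to the right and rows downward; lengths in m; the calibration is good to about 2 mm. The wrist camera is an equidistant fisheye: a pixel r from the principal point sees the ray r / f radians off the axis. A picture is of the moment at which its call begins: read the wrist's pose just before it.
- arm.job_done(): hands the job in, once; it reports no verdict.
The state is a dict: "t": time; "q": joint angles; "qd": joint speeds; "joint_efforts": joint torques, N m; "eef_pos": TCP position; "ee_rot": TCP orientation; "force": force on the tool from outside, world axes, zero at the start; "moment": the same for the moment, N m; "width": finger opening in m.
Only numpy, scipy, OpenCV 4.12 (cv2) and the standard library are available. Lean on these libraries where they do the work, as an engineer would, in place of code of your own. Each camera call takes 0.05 s, during which the arm holds its last target.

## Task

Get the bench spinner ready: take the rotor with eight small holes out of the drying rack, lay it flat side down on the bench and let go, then take it again by its boss from straight above (the bowl leaves no room for a slanting hand) and seat it fully home on the spinner's centring spigot. Put the locking cap over its boss, feel with the cap's cross-pin for the slot until the cap drops fully home on the rotor, and give it a quarter turn clockwise, seen from above, to lock it. Leave the other rotor standing in the rack, and do not push the timer at the front or the two specimen cups about.

Things in the scene. Friction and masses are not known exactly. Their poses are not given: they have to be found in the camera images.
- rotor_mid (a point): On the axis, half-way up the rotor to fit: bare aluminium, 0.22 kg, EIGHT 11 mm holes. z runs from its flat face to its boss. From the face: flange 100 mm across, 10 mm thick; then round boss 46 mm across, ending 52 mm from the face (this point: 26 mm). A 36 mm bore, chamfered at the face, runs right through. At the start it leans on edge in the rack, z 20 degrees above level, out of the rack's front.
- spare_rotor_mid (a point): The same point of the spare rotor: same size, but FOUR 17 mm holes. It stays in the rack. Which rotor stands left and which right varies; they stand 128 mm apart along the rack.
- rack: Fixed drying rack of steel wire, 250 mm long along its y, 88 mm high; origin on the bench near its middle. Its front, where the bosses point, looks along its -x (to the robot's right and partly back to it). The rotors lean back on their flat faces, centres 61 mm above the bench, flange edges in wires with an 8 mm lip in front; they lift out straight up.
- cap_mid (a point): On the axis, half-way up (36 mm) the locking cap: ribbed grey plastic sleeve, 0.14 kg, standing open side down, z up. Foot flange 66 mm across, sleeve 57 mm across up to 50 mm, then a black bar handle 48 mm long (along x), 14 mm thick, up to 72 mm. Recess below: 48.4 mm across, 44 mm deep, goes over the rotor's boss. Home, rim on the rotor's flange, this point is 20 mm above rotor_mid.
- cap_pin (a point): Middle of the cap's cross-pin, on the axis in the recess, 5 mm above the rim: a bar 5.5 mm thick, 21 mm long, along the handle (x), on a 6 mm stud. While the pin still rides on top of the spigot the cap stands 12 mm too high.
- spinner_seat (a point): Centre of the drive plate (80 mm across) in the spinner's bowl, 52 mm above the bench, where the rotor's flat face comes to rest; x to the spinner's back, z up. The spinner is fixed: white housing 216 mm square, 115 mm high, round bowl 172 mm across, lid standing open behind, up to 0.31 m high, from 105 mm behind the centre on.
- spigot_top (a point): Top of the centring spigot, 24 mm above the seat, 34 mm across, chamfered. Its top, 5 mm thick and hollow below, has a slot 26 x 9.5 mm for the cap's pin, along x give or take 20 degrees: the spindle is braked where it stopped. The pin drops in within about 8 degrees of the slot, then turns only clockwise from above, to a stop after 90 degrees. The brake slips above 0.8 N m.
- cup_a_mid (a point): Specimen cup with a screw cap, 56 mm across, 54 mm high (centre, 27 mm up); stays where it is.
- cup_b_mid (a point): A second such cup; stays where it is.
- timer_mid (a point): Bench timer at the front of the bench, 68 x 66 x 18 mm (centre, 9 mm up); stays where it is.
Mind the look-alikes: they are no part of the job. What is shaped like the part that bears cap_mid but blue is not meant.

How it is judged:
On the way, in this order (a step that is already met when the one before it is completed fails the run):
1. the rotor lies flat, face down, on the bench, let go (height (world z) of rotor_mid below 0.029 m and angle between rotor_mid's own z axis and vertical below 0.05 rad and contact force between the fingers and rotor below 0.1 N), for 0.2 s.
2. the rotor is fully home on the spigot (z of rotor_mid in the frame of spinner_seat between 0.024 and 0.0285 m and horizontal distance between rotor_mid and spinner_seat below 0.004 m and angle between rotor_mid's own z axis and vertical below 0.05 rad), for 0.2 s.
At the end, for the whole second after the job is handed in: The rotor lies flat on the drive plate (within 2.5 mm, centred to 4 mm, upright to 3 degrees), the cap's rim lies on its flange (within 2.5 mm, centred to 5 mm, upright to 3.5 degrees) with its handle at least 57 degrees from the spinner's x axis, so locked, and both are at rest (all of step 2 and z of cap_mid in the frame of rotor_mid between 0.018 and 0.0225 m and horizontal distance between cap_mid and rotor_mid below 0.005 m and angle between cap_mid's own z axis and vertical below 0.06 rad and angle between the x axis of cap_mid and the x axis of spinner_seat, either way round above 1 rad and linear speed of each of cap, rotor below 0.02 m/s); the robot touches nothing.
It fails at once if the spare rotor is pushed about or taken (distance of spare_rotor_mid from where it was at the start of the episode above 0.03 m).
It fails at once if a specimen cup is pushed about (distance of cup_a_mid from where it was at the start of the episode above 0.03 m).
It fails at once if a specimen cup is pushed about (distance of cup_b_mid from where it was at the start of the episode above 0.03 m).
It fails at once if the timer is pushed about (distance of timer_mid from where it was at the start of the episode above 0.03 m).
It also fails if it takes over 72 s, if anything falls off the work surface, if the arm or the gripper's body presses on something with over 40 N, if the wrist force passes 120 N, or if a joint passes its speed limit or range.

## Working session

There is one attempt and no reset: what is moved stays moved. The work goes in short steps, Python scripts to look and compute and a tool call to move; the robot and the scene stay as the last step left them, time stands still between calls to the robot, and variables do not carry over. Pictures are saved under pics/ and viewed, and the job is handed in when it is done.

Besides the shell and the picture viewer there is one more tool, called after "Call:" in YAML: its name, and indented under it one key for each argument. move_arm: Moves the arm, as the interface text tells. Its arguments: {"type":"object","properties":{"deltas":{"type":"array","items":{"type":"object","properties":{"dp":{"type":"array","items":{"type":"number"}},"rotation":{"type":"array","items":{"type":"number"}}}}},"jaw":{"type":"number"},"squeeze":{"type":"number"}},"required":["deltas"]}

```bash
ls; mkdir -p pics; cat > h.py <<'E'
import numpy as np, cv2
from station import arm
def save(name,fn,crop=None,s=1):
    f=arm.grab_frame(name); im=f['pixels'][:,:,::-1]
    if crop: x0,y0,x1,y1=crop; im=im[y0:y1,x0:x1]
    if s!=1: im=cv2.resize(im,None,fx=s,fy=s,interpolation=cv2.INTER_CUBIC)
    cv2.imwrite('pics/'+fn,im); return f
E
python3 - <<'E'
from h import *
import pickle
s=arm.get_state(); print(s)
for n in ['scene','top','wrist']:
    f=save(n,n+'0.png'); pickle.dump(f,open(n+'0.pkl','wb'))
    print(n,{k:(v.round(3).tolist() if hasattr(v,'round') else v) for k,v in f.items() if k not in('pixels','z_map')}) 
E
```

```text
pics
{'t': 0.0, 'q': array([ 1.62606259e+00,  3.59385180e-01,  1.10592043e-02, -3.30048632e-04,
       -1.22407268e+00, -2.88093950e-01]), 'qd': array([-0.00236335,  0.00064736, -0.00147354,  0.00141828,  0.00017416,
       -0.00287384]), 'joint_efforts': array([ 2.11029233e-03, -5.82720172e+01,  2.93057656e+01,  6.99679077e+00,
        7.02322679e-03, -1.52330790e-04]), 'eef_pos': array([0.15566675, 0.65631412, 0.22562755]), 'ee_rot': array([-1.56917187e+00,  1.57824939e-04,  2.90865269e+00]), 'force': array([-0.35167825,  0.00661161, -0.29555268]), 'moment': array([ 0.00358455, -0.05047567,  0.01086126]), 'width': 0.08732596214909424}
scene {'fx': 363.8048707943043, 'fy': 363.8048707943043, 'cx': 256.588523398886, 'cy': 185.66180972404382, 'cam_to_world': [[0.555, -0.593, 0.583, -0.126], [-0.832, -0.389, 0.397, -0.523], [-0.008, -0.705, -0.709, 0.821], [0.0, 0.0, 0.0, 1.0]]}
top {'fx': 419.51008108886253, 'fy': 419.51008108886253, 'cx': 253.720927093294, 'cy': 184.6432781777977, 'cam_to_world': [[-0.02, -0.997, 0.079, 0.379], [-1.0, 0.019, -0.02, -0.095], [0.018, -0.08, -0.997, 1.387], [0.0, 0.0, 0.0, 1.0]]}
wrist {'fx': 297.3186396354542, 'fy': 297.3186396354542, 'cx': 254.7296603565492, 'cy': 193.81277128686264, 'mount': [[-0.0, 0.959, 0.283, -0.076], [-0.0, -0.283, 0.959, -0.159], [1.0, 0.0, 0.0, -0.001], [0.0, 0.0, 0.0, 1.0]]}
```

View pics/scene0.png

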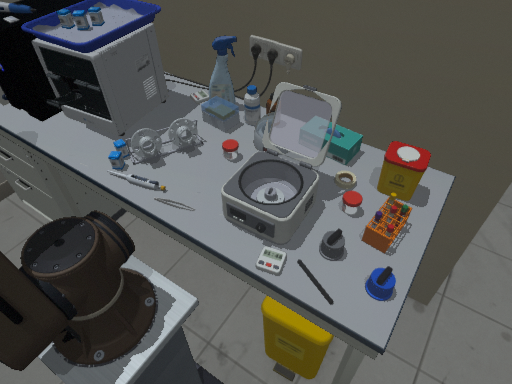

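View pics/top0.png

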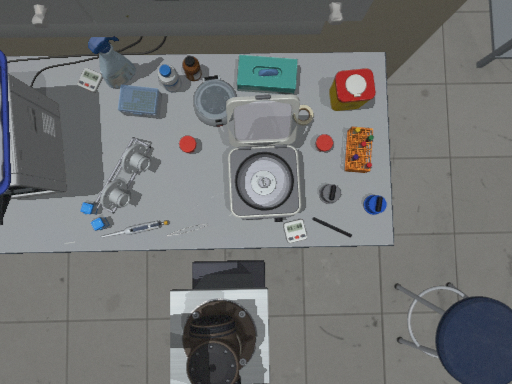

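View pics/wrist0.png

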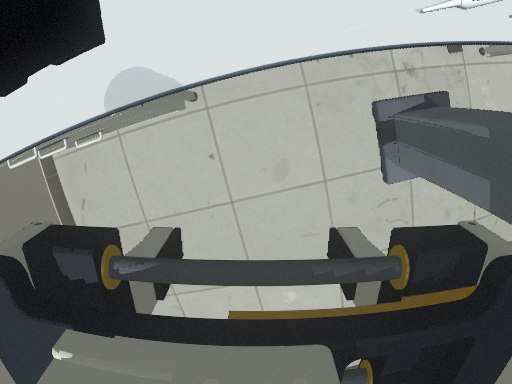

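```bash
python3 - <<'E'
import pickle,cv2
s=pickle.load(open('scene0.pkl','rb'))['pixels'][:,:,::-1];t=pickle.load(open('top0.pkl','rb'))['pixels'][:,:,::-1]
r=lambda im,x0,y0,x1,y1,k:cv2.resize(im[y0:y1,x0:x1],None,fx=k,fy=k,interpolation=cv2.INTER_CUBIC)
cv2.imwrite('pics/c1.png',r(s,105,105,215,185,7))
cv2.imwrite('pics/c2.png',r(t,75,125,205,240,5))
cv2.imwrite('pics/c3.png',r(t,220,80,390,250,3.5))
cv2.imwrite('pics/c4.png',r(s,210,70,420,310,2.5))
E
```

```text
(no output)
```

View pics/c1.png

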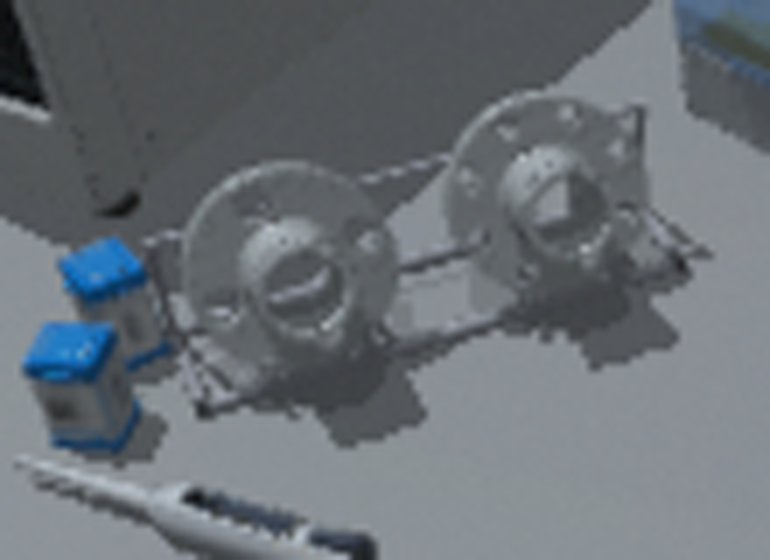

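View pics/c2.png

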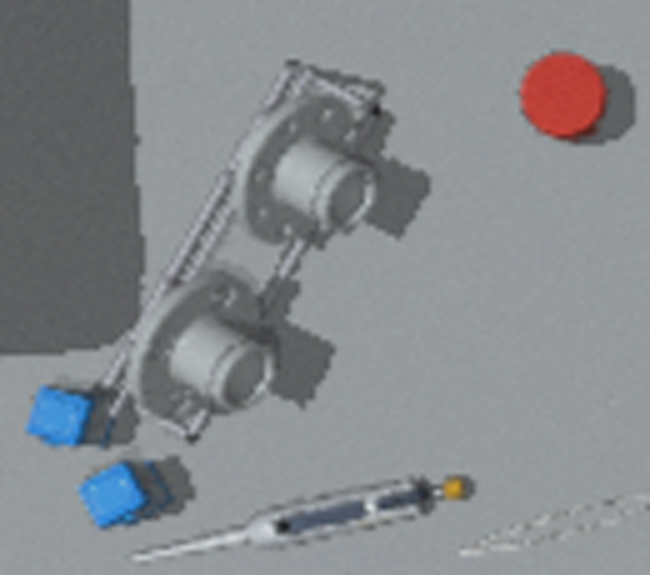

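View pics/c3.png

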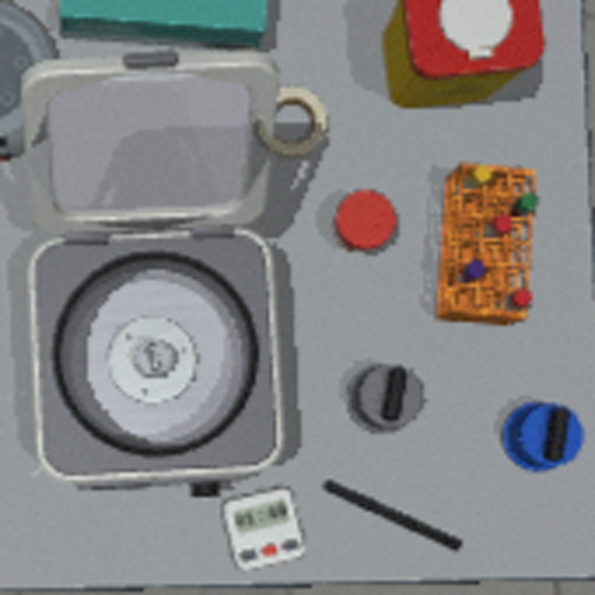

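View pics/c4.png

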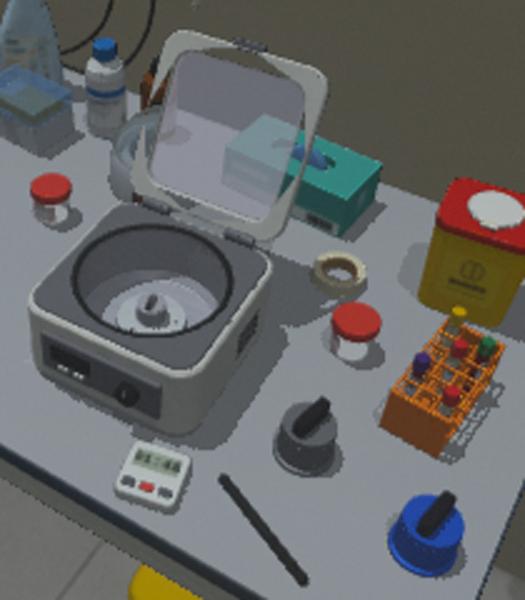

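```bash
cat >> h.py <<'E'
def cloud(f,x0,y0,x1,y1):
    z=f['z_map'][y0:y1,x0:x1]; v,u=np.mgrid[y0:y1,x0:x1]
    P=np.stack([(u-f['cx'])/f['fx']*z,(v-f['cy'])/f['fy']*z,z],-1)
    M=f['cam_to_world']; P=P@M[:3,:3].T+M[:3,3]; P[z==0]=np.nan
    return P
def ray(f,u,v,h):
    d=f['cam_to_world'][:3,:3]@np.array([(u-f['cx'])/f['fx'],(v-f['cy'])/f['fy'],1]); o=f['cam_to_world'][:3,3]
    return o+d*(h-o[2])/d[2]
def hull(f,x0,y0,x1,y1,lo,hi):
    P=cloud(f,x0,y0,x1,y1); m=(P[...,2]>lo)&(P[...,2]<hi); return P[m],m
E
python3 - <<'E'
from h import *
import pickle
t=pickle.load(open('top0.pkl','rb'));s=pickle.load(open('scene0.pkl','rb'))
np.set_printoptions(precision=4,suppress=True)
def circ(P):
    c,r=cv2.minEnclosingCircle((P[:,:2]*1000).astype(np.float32)); return np.array(c)/1000,r/1000
for n,b,lo,hi in [('cap sleeve',(315,175,350,210),.04,.055),('cap handle',(315,175,350,210),.062,.08),('blue',(360,190,392,220),.04,.055),('cupR',(312,130,340,155),.045,.065),('cupL',(175,132,202,155),.045,.065)]:
    P,m=hull(t,*b,lo,hi); print(n,len(P),P[:,2].mean() if len(P) else 0,circ(P) if len(P)>3 else '',np.median(P[:,:2],0))
    if n=='cap handle': print(cv2.minAreaRect((P[:,:2]*1000).astype(np.float32)))
# spinner
P,m=hull(t,222,140,305,222,.105,.125); print('housing',P[:,2].mean(),cv2.minAreaRect((P[:,:2]*1000).astype(np.float32)))
P,m=hull(t,240,155,290,212,.046,.057); print('seat',len(P),np.median(P[:,2]),circ(P),np.median(P,0))
P,m=hull(t,240,155,290,212,.068,.084); print('spig',len(P),np.median(P[:,2]),circ(P),P.mean(0))
# table
P=cloud(t,150,180,220,215); print('bench',np.nanmedian(P[...,2]),np.nanstd(P[...,2]))
P=cloud(s,150,190,200,205); print('benchS',np.nanmedian(P[...,2]))
# timer
P,m=hull(t,280,215,310,245,.012,.03);print('timer',len(P),cv2.minAreaRect((P[:,:2]*1000).astype(np.float32)))
E
```

```text
cap sleeve 179 0.04902750883767318 (array([ 0.456 , -0.3688]), 0.02875663375854492) [ 0.4544 -0.3618]
cap handle 70 0.07035308319333267 (array([ 0.456 , -0.3674]), 0.023096168518066406) [ 0.456  -0.3672]
((455.61724853515625, -369.1452941894531), (14.489814758300781, 45.99874496459961), 77.3865737915039)
blue 170 0.049089048204424404 (array([ 0.4171, -0.5152]), 0.028980846405029296) [ 0.4162 -0.5063]
cupR 228 0.05277854436155665 (array([ 0.6185, -0.3507]), 0.027953330993652343) [ 0.6189 -0.3507]
cupL 234 0.052652594480591834 (array([0.6224, 0.0905]), 0.028702875137329102) [0.6228 0.0899]
housing 0.1138303260087474 ((494.2637939453125, -150.72286987304688), (219.6456298828125, 215.9639129638672), 2.2090628147125244)
seat 483 0.05115074902590533 (array([ 0.4935, -0.1514]), 0.08396245574951172) [ 0.4959 -0.1534  0.0512]
spig 117 0.07480767943935085 (array([ 0.4933, -0.1514]), 0.084091552734375) [ 0.5149 -0.1589  0.0752]
bench -0.0007695948466241997 0.0029493701151845843
benchS 0.0010334232793870468
timer 354 ((335.2933044433594, -252.4154815673828), (67.90828704833984, 64.98454284667969), 14.536497116088867)
```

```bash
python3 - <<'E'
from h import *
import pickle
t=pickle.load(open('top0.pkl','rb'));s=pickle.load(open('scene0.pkl','rb'))
np.set_printoptions(precision=4,suppress=True)
P,m=hull(t,255,165,275,205,.066,.084)
c=np.array([.494,-.151]);d=np.linalg.norm(P[:,:2]-c,axis=1);Q=P[d<.03];print('spig',len(Q),cv2.minEnclosingCircle((Q[:,:2]*1000).astype(np.float32)),Q.mean(0))
# slot pixels: lower than top inside radius
C=cloud(t,240,155,290,212).reshape(-1,3);dd=np.linalg.norm(C[:,:2]-c,axis=1);S=C[(dd<.015)];print('hist',np.histogram(S[:,2],8))
# rotor: from both cams
import scipy.optimize as so
A=[]
for f,b in [(t,(120,140,156,182)),(s,(165,112,206,165))]:
    X=cloud(f,*b).reshape(-1,3); X=X[(X[:,2]>.03)]; A.append(X); print(len(X),X.min(0),X.max(0))
A=np.vstack(A); 
# flange RANSAC plane, normal approx (-x rack): guess from top picture boss direction
rng=np.random.default_rng(0);best=None
for i in range(4000):
    p=A[rng.choice(len(A),3,False)];n=np.cross(p[1]-p[0],p[2]-p[0]);l=np.linalg.norm(n)
    if l<2e-4: continue
    n/=l
    if n[2]<0:n=-n
    if abs(n[2]-np.sin(np.radians(20)))>.06: continue
    k=(abs((A-p[0])@n)<.002).sum()
    if best is None or k>best[0]: best=(k,n,p[0])
k,n,p=best; I=A[abs((A-p)@n)<.002];c0=I.mean(0);n=np.linalg.svd(I-c0)[2][2];n*=np.sign(n[2]);print('plane',k,len(A),n,c0,'elev',np.degrees(np.arcsin(n[2])),'az',np.degrees(np.arctan2(n[1],n[0])))
# boss points: between 3..43mm above plane
h=(A-c0)@n
u=np.cross([0,0,1],n);u/=np.linalg.norm(u);w=np.cross(n,u)
B=A[(h>.004)&(h<.041)]
ab=np.c_[(B-c0)@u,(B-c0)@w]
r=so.least_squares(lambda q:np.hypot(ab[:,0]-q[0],ab[:,1]-q[1])-.023,[0,0],loss='soft_l1',f_scale=.002)
print('axis ab',r.x,'rms',np.median(abs(r.fun)),'hmax',np.percentile(h,98),len(B))
mid=c0+u*r.x[0]+w*r.x[1]+n*(.026-.010); print('mid',mid,'height of flange centre',(mid-n*.021)[2],(mid-n*.026)[2])
np.save('rot.npy',np.r_[mid,n])
E
```

```text
spig 72 ((492.3678283691406, -150.84970092773438), 16.91641616821289) [ 0.4916 -0.1506  0.0741]
hist (array([ 7, 13,  2,  0,  0, 17, 22, 10]), array([0.0468, 0.0511, 0.0555, 0.0599, 0.0642, 0.0686, 0.073 , 0.0773,
       0.0817]))
657 [0.5031 0.2062 0.0308] [0.6288 0.3037 0.1127]
590 [0.5279 0.2073 0.0301] [0.7337 0.3101 0.1116]
plane 451 1247 [-0.4642 -0.816   0.3444] [0.5712 0.2595 0.0737] elev 20.146668043675174 az -119.63337933376513
axis ab [ 0.0029 -0.009 ] rms 0.0023380904652559858 hmax 0.04304062350219972 342
mid [0.5647 0.2423 0.0708] height of flange centre 0.06353982206102333 0.06181769964542748
```

```bash
cat >> h.py <<'E'
from scipy.spatial.transform import Rotation as Ro
def cur():
    s=arm.get_state(); return np.array(s['eef_pos']),Ro.from_euler('xyz',s['ee_rot']),s
def Rtool(y,z):
    y=np.array(y,float);y/=np.linalg.norm(y);z=np.array(z,float);z-=y*(z@y);z/=np.linalg.norm(z)
    return Ro.from_matrix(np.c_[np.cross(y,z),y,z])
def plan(p1,R1,n=None,p0=None,R0=None,vmax=38,wmax=6.8):
    if p0 is None: p0,R0,_=cur()
    p1=np.array(p1); rv=(R0.inv()*R1).as_rotvec(); 
    if n is None: n=int(max(1,np.ceil(np.linalg.norm(p1-p0)*1000/vmax),np.ceil(np.degrees(np.linalg.norm(rv))/wmax)))
    print('rows',n,'rot total',np.degrees(rv).round(1),'dist',((p1-p0)*1000).round(1))
    for i in range(n):
        Ri=R0*Ro.from_rotvec(rv*i/n); d=Ri.inv().apply((p1-p0)/n)*1000
        print(d.round(1).tolist(),(np.degrees(rv)/n).round(2).tolist())
E
python3 - <<'E'
from h import *
r=np.load('rot.npy');mid,n=r[:3],r[3:]
hz=np.array([n[0],n[1],0]);hz/=np.linalg.norm(hz);al=np.radians(45)
a=-hz*np.cos(al)-np.array([0,0,1])*np.sin(al)
z=np.cross([0,0,1],a); z/=np.linalg.norm(z)
print('z',z)
R=Rtool(a,z); g=mid+.012*n+.019*a; print('grasp tcp',g,'pre',g-.09*a)
np.savez('g.npz',R=R.as_matrix(),g=g,a=a,n=n,mid=mid)
p0,R0,_=cur()
plan([.30,.42,.30],R,10)
pm=np.array([.30,.42,.30])
rv=(R0.inv()*R).as_rotvec();
plan(g-.1*a,R)
E
```

```text
z [-0.86920702  0.49444833  0.        ]
grasp tcp [0.56580518 0.24422603 0.0614708 ] pre [0.53433868 0.18891003 0.12511041]
rows 10 rot total [-41.5 100.1 -31.1] dist [ 144.3 -236.4   74.1]
[-19.5, -7.4, 19.7] [-4.15, 10.01, -3.11]
[-22.1, -9.8, 15.4] [-4.15, 10.01, -3.11]
[-23.8, -12.0, 10.6] [-4.15, 10.01, -3.11]
[-24.5, -13.9, 5.4] [-4.15, 10.01, -3.11]
[-24.2, -15.4, 0.1] [-4.15, 10.01, -3.11]
[-22.9, -16.5, -5.2] [-4.15, 10.01, -3.11]
[-20.6, -17.1, -10.2] [-4.15, 10.01, -3.11]
[-17.5, -17.3, -14.8] [-4.15, 10.01, -3.11]
[-13.6, -16.9, -18.8] [-4.15, 10.01, -3.11]
[-9.1, -16.0, -21.9] [-4.15, 10.01, -3.11]
rows 17 rot total [-41.5 100.1 -31.1] dist [ 375.2 -473.7  -93.7]
[-27.9, 5.5, 22.0] [-2.44, 5.89, -1.83]
[-30.2, 3.7, 19.2] [-2.44, 5.89, -1.83]
[-32.1, 2.0, 16.1] [-2.44, 5.89, -1.83]
[-33.6, 0.3, 12.8] [-2.44, 5.89, -1.83]
[-34.7, -1.3, 9.3] [-2.44, 5.89, -1.83]
[-35.4, -2.7, 5.6] [-2.44, 5.89, -1.83]
[-35.7, -4.0, 1.8] [-2.44, 5.89, -1.83]
[-35.5, -5.1, -2.1] [-2.44, 5.89, -1.83]
[-35.0, -6.1, -5.9] [-2.44, 5.89, -1.83]
[-33.9, -6.8, -9.8] [-2.44, 5.89, -1.83]
[-32.5, -7.4, -13.5] [-2.44, 5.89, -1.83]
[-30.7, -7.8, -17.1] [-2.44, 5.89, -1.83]
[-28.5, -7.9, -20.4] [-2.44, 5.89, -1.83]
[-26.0, -7.9, -23.6] [-2.44, 5.89, -1.83]
[-23.2, -7.6, -26.4] [-2.44, 5.89, -1.83]
[-20.1, -7.1, -29.0] [-2.44, 5.89, -1.83]
[-16.8, -6.4, -31.2] [-2.44, 5.89, -1.83]
```

Call:
move_arm:
  deltas:
    - {"dp":[-20,-8,20],"rotation":[0,6,0]}
    - {"dp":[-22,-9,18],"rotation":[0,6,0]}
    - {"dp":[-24,-9,16],"rotation":[0,6,0]}
    - {"dp":[-25,-9,14],"rotation":[0,6,0]}
    - {"dp":[-26,-9,12],"rotation":[0,6,0]}
  jaw: 0

```text
t: 0.57
eef_pos: [0.2262, 0.5305, 0.2645]
ee_rot: [-1.561, 0.007, 2.371]
force: [0.3, -0.2, -0.5]
width: 0.0875
```

```bash
python3 - <<'E'
from h import *
d=np.load('g.npz');R=Ro.from_matrix(d['R']);p0,R0,_=cur()
pre=d['g']-.1*d['a']+[0,0,.02]
plan(pre,R)
E
```

```text
rows 13 rot total [-29.7  71.3 -38.9] dist [ 304.6 -347.7 -112.3]
[-35.4, 8.9, 2.8] [-2.29, 5.49, -2.99]
[-35.9, 7.0, -0.3] [-2.29, 5.49, -2.99]
[-36.1, 5.2, -3.5] [-2.29, 5.49, -2.99]
[-35.8, 3.5, -6.8] [-2.29, 5.49, -2.99]
[-35.1, 2.0, -10.1] [-2.29, 5.49, -2.99]
[-34.1, 0.7, -13.3] [-2.29, 5.49, -2.99]
[-32.6, -0.5, -16.5] [-2.29, 5.49, -2.99]
[-30.9, -1.4, -19.6] [-2.29, 5.49, -2.99]
[-28.8, -2.1, -22.5] [-2.29, 5.49, -2.99]
[-26.3, -2.6, -25.3] [-2.29, 5.49, -2.99]
[-23.7, -2.8, -27.8] [-2.29, 5.49, -2.99]
[-20.7, -2.8, -30.0] [-2.29, 5.49, -2.99]
[-17.6, -2.6, -32.0] [-2.29, 5.49, -2.99]
```

Call:
move_arm:
  deltas:
    - {"dp":[-35,0,3],"rotation":[-2.3,5.5,-3]}
    - {"dp":[-36,0,0],"rotation":[-2.3,5.5,-3]}
    - {"dp":[-36,0,-4],"rotation":[-2.3,5.5,-3]}
    - {"dp":[-36,0,-7],"rotation":[-2.3,5.5,-3]}
    - {"dp":[-35,0,-10],"rotation":[-2.3,5.5,-3]}

```text
t: 0.98
eef_pos: [0.3454, 0.3914, 0.2497]
ee_rot: [-1.708, -0.301, 1.888]
force: [1.2, 0.2, 0.3]
width: 0.0874
```

```bash
python3 - <<'E'
from h import *
d=np.load('g.npz');R=Ro.from_matrix(d['R']);p0,R0,s=cur()
print(p0,s['q'].round(2))
pre=d['g']-.1*d['a']+[0,0,.02]
plan(pre,R,8)
E
```

```text
[0.34535861 0.3913771  0.2496704 ] [ 1.15 -0.07 -0.44 -0.13 -0.89 -0.79]
rows 8 rot total [-17.5  42.8 -23.1] dist [ 185.5 -208.6  -97.5]
[-34.2, 4.0, -13.5] [-2.19, 5.35, -2.89]
[-33.0, 2.9, -16.5] [-2.19, 5.35, -2.89]
[-31.4, 2.0, -19.4] [-2.19, 5.35, -2.89]
[-29.5, 1.2, -22.2] [-2.19, 5.35, -2.89]
[-27.4, 0.7, -24.8] [-2.19, 5.35, -2.89]
[-25.0, 0.4, -27.2] [-2.19, 5.35, -2.89]
[-22.3, 0.3, -29.4] [-2.19, 5.35, -2.89]
[-19.5, 0.4, -31.4] [-2.19, 5.35, -2.89]
```

Call:
move_arm:
  deltas:
    - {"dp":[-34,2,-14],"rotation":[-2.2,5.4,-2.9]}
    - {"dp":[-33,2,-17],"rotation":[-2.2,5.4,-2.9]}
    - {"dp":[-31,2,-20],"rotation":[-2.2,5.4,-2.9]}
    - {"dp":[-29,1,-22],"rotation":[-2.2,5.4,-2.9]}
    - {"dp":[-27,1,-25],"rotation":[-2.2,5.4,-2.9]}

```text
t: 1.4
eef_pos: [0.4638, 0.2544, 0.1956]
ee_rot: [-1.694, -0.637, 1.392]
force: [-0.1, -0.7, -0.2]
width: 0.0872
```

```bash
python3 - <<'E'
from h import *
d=np.load('g.npz');R=Ro.from_matrix(d['R']);p0,R0,s=cur()
print(p0,s['q'].round(2))
pre=d['g']-.1*d['a']+[0,0,.02]
plan(pre,R)
E
```

```text
[0.46380626 0.25443616 0.19557576] [ 0.53 -0.03 -0.49 -0.62 -0.68 -0.35]
rows 3 rot total [-5.7 15.2 -7.5] dist [ 67.  -71.7 -43.4]
[-24.3, 3.2, -26.0] [-1.88, 5.06, -2.49]
[-22.1, 3.1, -28.0] [-1.88, 5.06, -2.49]
[-19.6, 3.2, -29.7] [-1.88, 5.06, -2.49]
```

Call:
move_arm:
  deltas:
    - {"dp":[-24,3,-26],"rotation":[-1.9,5,-2.5]}
    - {"dp":[-22,3,-28],"rotation":[-1.9,5,-2.5]}
    - {"dp":[-20,3,-30],"rotation":[-1.9,5,-2.5]}

```text
t: 1.65
eef_pos: [0.5351, 0.179, 0.1553]
ee_rot: [-1.579, -0.8, 1.048]
force: [-0.1, 0.6, -0.7]
width: 0.0878
```

```bash
python3 - <<'E'
from h import *
d=np.load('g.npz');R=Ro.from_matrix(d['R']);p0,R0,s=cur()
print(p0,s['q'].round(2))
plan(d['g']-.1*d['a']+[0,0,.0],R)
f=save('wrist','w1.png')
# project expected axis points
def proj(f,P,p0,R0):
    M=f['mount']; X=R0.inv().apply(P-p0); X=M[:3,:3].T@(X-M[:3,3]); th=np.arctan2(np.hypot(X[0],X[1]),X[2]); ph=np.arctan2(X[1],X[0]); return f['cx']+f['fx']*th*np.cos(ph),f['cy']+f['fx']*th*np.sin(ph)
im=cv2.imread('pics/w1.png')
n=d['n'];mid=d['mid'];u=np.cross([0,0,1],n);u/=np.linalg.norm(u);w=np.cross(n,u)
for h,r,c in [(.026,.023,(0,0,255)),(-.016,.05,(0,255,0))]:
    for t in np.linspace(0,6.28,60):
        x,y=proj(f,mid+n*h+r*(np.cos(t)*u+np.sin(t)*w),p0,R0); cv2.circle(im,(int(round(x)),int(round(y))),1,c,-1)
cv2.imwrite('pics/w1o.png',im)
E
```

```text
[0.53513849 0.17901492 0.15532679] [ 0.13  0.12 -0.42 -0.99 -0.74  0.01]
rows 1 rot total [ 0.7 -0.2  0.8] dist [ -4.3   3.7 -23.1]
[-15.8, 16.9, 5.7] [0.68, -0.21, 0.82]
```

View pics/w1o.png

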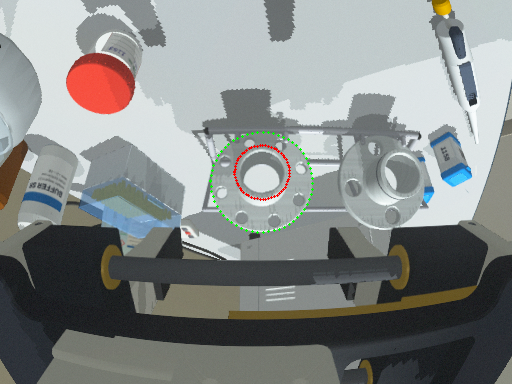

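Call:
move_arm:
  deltas:
    - {"dp":[-16,17,6],"rotation":[0.7,-0.2,0.8]}
    - {"dp":[0,30,0],"rotation":[0,0,0]}
    - {"dp":[0,30,0],"rotation":[0,0,0]}
    - {"dp":[0,15,0],"rotation":[0,0,0]}

```text
t: 2.03
eef_pos: [0.566, 0.2074, 0.0699]
ee_rot: [-1.562, -0.781, 1.007]
force: [-0.4, 0.1, 0.0]
width: 0.0877
```

```bash
python3 - <<'E'
from h import *
d=np.load('g.npz');R=Ro.from_matrix(d['R']);p0,R0,s=cur()
print(p0,s['q'].round(2),s['force'])
plan(d['g'],R)
f=save('wrist','w2.png')
E
```

```text
[0.5660025  0.20735864 0.06994855] [ 0.14  0.31 -0.4  -1.14 -0.64  0.18] [-0.40737712  0.14351325  0.04926578]
rows 1 rot total [ 1.4 -1.9 -0.3] dist [-0.2 36.9 -8.5]
[16.1, 28.1, 19.6] [1.39, -1.91, -0.26]
```

View pics/w2.png

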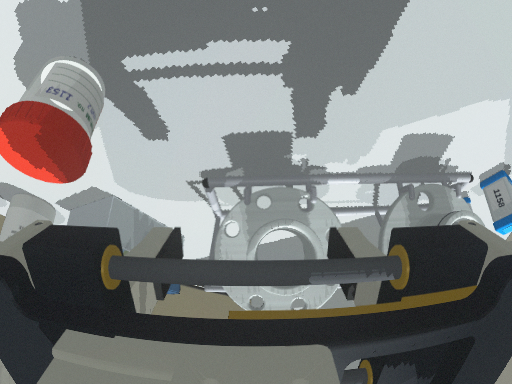

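```bash
python3 - <<'E'
from h import *
d=np.load('g.npz');R=Ro.from_matrix(d['R']);p0,R0,s=cur()
print(p0,s['qd'].round(3),s['force'])
plan(d['g'],R)
E
```

```text
[0.56590593 0.20834535 0.06845049] [ 0.001 -0.053 -0.019  0.07  -0.048 -0.065] [ 1.57527682  1.90653751 -1.63379502]
rows 1 rot total [ 1.3 -2.  -0.3] dist [-0.1 35.9 -7. ]
[16.6, 26.4, 19.0] [1.29, -1.95, -0.31]
```

Call:
move_arm:
  deltas:
    - {"dp":[10,0,12],"rotation":[1.3,-2,-0.3]}
    - {"dp":[6,0,7],"rotation":[0,0,0]}
    - {"dp":[0,0,0],"rotation":[0,0,0]}

```text
t: 2.33
eef_pos: [0.5533, 0.2294, 0.0789]
ee_rot: [-1.568, -0.782, 1.057]
force: [-1.1, 0.2, -0.3]
width: 0.0879
```

```bash
python3 - <<'E'
from h import *
d=np.load('g.npz');R=Ro.from_matrix(d['R']);p0,R0,s=cur()
print(p0,s['qd'].round(3),s['force'])
plan(d['g'],R)
E
```

```text
[0.55332471 0.22940117 0.07890079] [ 0.004 -0.002  0.009  0.021 -0.025  0.028] [-1.10251639  0.16429353 -0.33368473]
rows 1 rot total [-0.3  0.2 -0.2] dist [ 12.5  14.8 -17.4]
[1.2, 25.8, -3.7] [-0.34, 0.16, -0.19]
```

Laterally centred to within 4 mm; finish the approach and close.

Call:
move_arm:
  deltas:
    - {"dp":[0,13,-2],"rotation":[0,0,0]}
    - {"dp":[1,13,-2],"rotation":[0,0,0]}
    - {"dp":[0,0,0],"rotation":[0,0,0]}

```text
t: 2.58
eef_pos: [0.5669, 0.2469, 0.065]
ee_rot: [-1.577, -0.787, 1.068]
force: [0.9, -0.1, 0.2]
width: 0.0876
```

```bash
python3 - <<'E'
from h import *
d=np.load('g.npz');R=Ro.from_matrix(d['R']);p0,R0,s=cur()
print(p0,s['qd'].round(3),s['force'])
plan(d['g'],R)
f=save('wrist','w3.png')
E
```

```text
[0.56692399 0.2468886  0.06498037] [ 0.003 -0.04  -0.013  0.02  -0.009 -0.013] [ 0.91629525 -0.1281356   0.1824848 ]
rows 1 rot total [-0.2  0.6  0.1] dist [-1.1 -2.7 -3.5]
[-4.5, 0.4, -0.3] [-0.23, 0.57, 0.08]
```

View pics/w3.png

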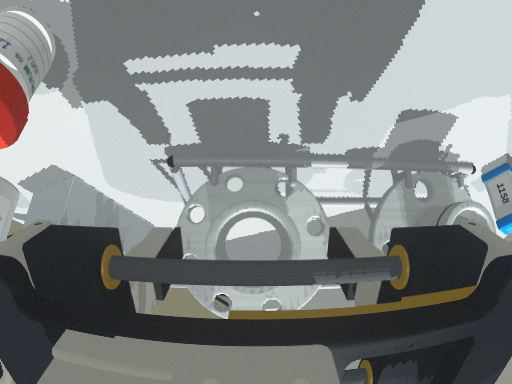

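Call:
move_arm:
  deltas:
    - {"dp":[-4,0,0],"rotation":[0,0,0]}
    - {"dp":[0,0,0],"rotation":[0,0,0]}
    - {"dp":[0,0,0],"rotation":[0,0,0]}
    - {"dp":[0,0,0],"rotation":[0,0,0]}
    - {"dp":[0,0,0],"rotation":[0,0,0]}
  jaw: 255
  squeeze: 45

```text
t: 3.05
eef_pos: [0.5651, 0.2431, 0.0623]
ee_rot: [-1.577, -0.786, 1.068]
force: [-0.7, -0.6, -0.2]
width: 0.0598
```

Call:
move_arm:
  deltas:
    - {"dp":[0,0,0],"rotation":[0,0,0]}
    - {"dp":[0,0,0],"rotation":[0,0,0]}
    - {"dp":[0,0,0],"rotation":[0,0,0]}

```text
t: 3.3
eef_pos: [0.5655, 0.2426, 0.0627]
ee_rot: [-1.578, -0.787, 1.068]
force: [1.1, 0.7, -1.5]
width: 0.045
```

Call:
move_arm:
  deltas:
    - {"dp":[7,-7,0],"rotation":[0,0,0]}
    - {"dp":[14,-14,0],"rotation":[0,0,0]}
    - {"dp":[17,-17,0],"rotation":[0,0,0]}
    - {"dp":[17,-17,0],"rotation":[0,0,0]}
    - {"dp":[17,-17,0],"rotation":[0,0,0]}

```text
t: 3.72
eef_pos: [0.5608, 0.2402, 0.1578]
ee_rot: [-1.559, -0.774, 1.051]
force: [0.9, -0.3, -2.2]
width: 0.0453
```

Call:
move_arm:
  deltas:
    - {"dp":[14,-14,0],"rotation":[0,0,0]}
    - {"dp":[0,0,0],"rotation":[0,0,0]}

```text
t: 3.88
eef_pos: [0.5618, 0.2406, 0.1832]
ee_rot: [-1.565, -0.777, 1.057]
force: [0.4, 0.7, -2.7]
width: 0.045
```

```bash
python3 - <<'E'
from h import *
p0,R0,s=cur()
print(p0,s['qd'].round(3),s['force'],s['width'],s['q'].round(2))
f=save('wrist','w4.png');save('scene','s4.png',(80,60,280,220),4)
E
```

```text
[0.56181664 0.24055176 0.1831969 ] [ 0.001  0.021 -0.035 -0.038  0.011  0.056] [ 0.4133176   0.70780877 -2.74077179] 0.045009150460911404 [ 0.31  0.12 -0.36 -0.88 -0.68 -0.23]
```

View pics/w4.png

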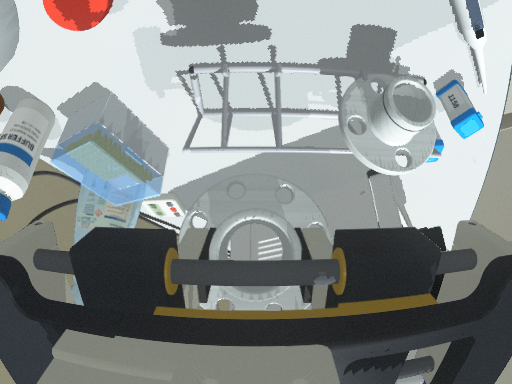

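View pics/s4.png

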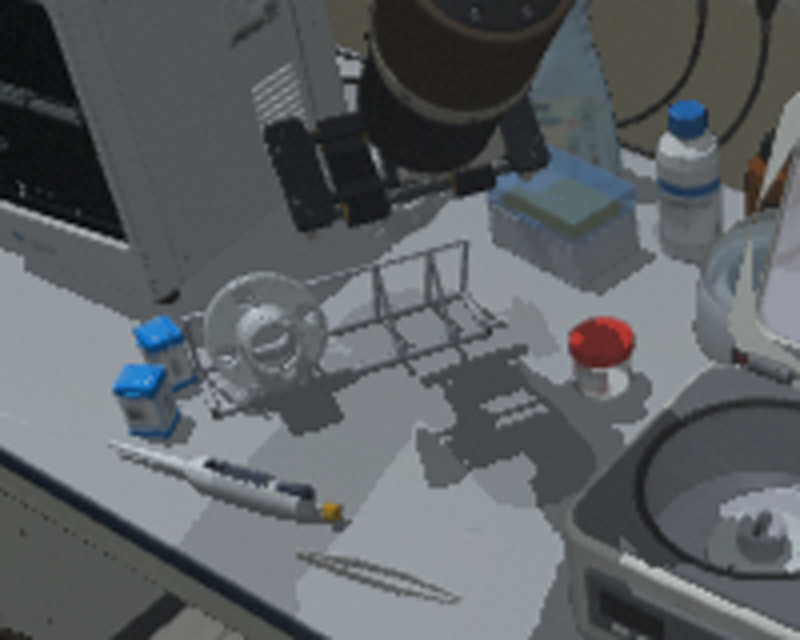

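```bash
cat > lay.py <<'E'
from h import *
d=np.load('g.npz'); Rg=Ro.from_euler('xyz',[-1.578,-.787,1.068]); pg=np.array([.5655,.2426,.0627])
nt=Rg.inv().apply(d['n']); mt=Rg.inv().apply(d['mid']-pg)
if __name__=='__main__':
    import sys
    print('n_tool',nt,'mid_tool',mt)
    p0,R0,s=cur(); print('n now',R0.apply(nt),s['q'].round(2),s['force'].round(1))
    nn=R0.apply(nt); ax=np.cross(nn,[0,0,1]); R1=Ro.from_rotvec(ax/np.linalg.norm(ax)*np.arccos(nn[2]))*R0
    x,y,z=map(float,sys.argv[1:4]); 
    if len(sys.argv)>4: R1=Ro.from_euler('z',float(sys.argv[4]),degrees=True)*R1
    plan(np.array([x,y,z])-R1.apply(mt),R1,int(sys.argv[5]) if len(sys.argv)>5 else None)
    print('tool y final',R1.apply([0,1,0]))
E
python3 lay.py .46 .10 .10
```

```text
n_tool [-0.4187741  -0.90806361  0.00698078] mid_tool [ 0.00529582 -0.00612587  0.00050327]
n now [-0.46016936 -0.81317289  0.3563622 ] [ 0.31  0.12 -0.36 -0.88 -0.68 -0.23] [ 0.3  0.8 -3.2]
rows 11 rot total [-0.1  0.6 69.1] dist [-103.4 -147.1  -82.7]
[-16.9, -6.0, 1.6] [-0.01, 0.05, 6.28]
[-17.4, -4.1, 1.6] [-0.01, 0.05, 6.28]
[-17.8, -2.2, 1.6] [-0.01, 0.05, 6.28]
[-17.9, -0.2, 1.6] [-0.01, 0.05, 6.28]
[-17.8, 1.8, 1.5] [-0.01, 0.05, 6.28]
[-17.5, 3.7, 1.5] [-0.01, 0.05, 6.28]
[-17.0, 5.6, 1.5] [-0.01, 0.05, 6.28]
[-16.3, 7.4, 1.5] [-0.01, 0.05, 6.28]
[-15.4, 9.2, 1.5] [-0.01, 0.05, 6.28]
[-14.3, 10.8, 1.5] [-0.01, 0.05, 6.28]
[-13.1, 12.3, 1.5] [-0.01, 0.05, 6.28]
tool y final [-0.21370978 -0.36020634 -0.90806361]
```

Call:
move_arm:
  deltas:
    - {"dp":[-17,-8,1.6],"rotation":[0,0,5]}
    - {"dp":[-17,-6,1.6],"rotation":[0,0,6.3]}
    - {"dp":[-18,-4,1.6],"rotation":[0,0,6.3]}
    - {"dp":[-18,-1,1.6],"rotation":[0,0,6.3]}
    - {"dp":[-18,1,1.5],"rotation":[0,0,6.3]}

```text
t: 4.4
eef_pos: [0.5066, 0.1647, 0.1381]
ee_rot: [-1.555, -0.229, 1.048]
force: [-1.7, 0.3, -4.0]
width: 0.0451
```

Call:
move_arm:
  deltas:
    - {"dp":[-17,4,1.5],"rotation":[0,0,6.3]}
    - {"dp":[-17,5,1.5],"rotation":[0,0,6.3]}
    - {"dp":[-16,7,1.5],"rotation":[0,0,6.3]}
    - {"dp":[-15,9,1.5],"rotation":[0,0,6.3]}
    - {"dp":[0,0,0],"rotation":[0,0,3]}

```text
t: 4.82
eef_pos: [0.4609, 0.1054, 0.1022]
ee_rot: [-1.549, 0.304, 1.058]
force: [-1.4, -0.3, -3.2]
width: 0.0453
```

```bash
python3 lay.py .46 .10 .08
```

```text
n_tool [-0.4187741  -0.90806361  0.00698078] mid_tool [ 0.00529582 -0.00612587  0.00050327]
n now [-0.05146934 -0.11819988  0.99165503] [ 0.71  0.31 -0.46  0.09 -1.1  -1.28] [-1.4 -0.3 -3.2]
rows 2 rot total [-0.7  0.4  7.4] dist [ -4.2 -12.1 -25.6]
[-2.2, 14.0, -1.5] [-0.36, 0.19, 3.68]
[-1.3, 14.2, -1.4] [-0.36, 0.19, 3.68]
tool y final [-0.21401901 -0.3600227  -0.90806361]
```

Call:
move_arm:
  deltas:
    - {"dp":[-2,12,-1.5],"rotation":[-0.4,0.2,3.7]}
    - {"dp":[0,6,-1],"rotation":[-0.4,0.2,3.7]}
    - {"dp":[0,0,0],"rotation":[0,0,0]}
    - {"dp":[0,0,0],"rotation":[0,0,0]}

```text
t: 5.15
eef_pos: [0.4549, 0.0962, 0.0771]
ee_rot: [-1.553, 0.454, 1.058]
force: [-0.1, -0.4, -1.9]
width: 0.045
```

```bash
python3 lay.py .46 .10 .028; python3 -c "
from h import *
save('scene','s5.png',(120,60,320,220),4);save('wrist','w5.png')
import pickle
f=save('top','t5.png',(120,100,260,240),4)
P=cloud(f,150,130,240,215); m=(P[...,2]>.03)&(P[...,2]<.16); print(m.sum())
"
```

```text
n_tool [-0.4187741  -0.90806361  0.00698078] mid_tool [ 0.00529582 -0.00612587  0.00050327]
n now [0.01882575 0.01488803 0.99971193] [ 0.74  0.41 -0.45  0.13 -1.15 -1.34] [-0.1 -0.4 -1.9]
rows 2 rot total [-0.5  0.2 -1.3] dist [  1.9  -2.9 -52.5]
[10.8, 23.9, -2.0] [-0.23, 0.1, -0.64]
[10.5, 24.0, -1.8] [-0.23, 0.1, -0.64]
tool y final [-0.21362894 -0.36025429 -0.90806361]
1650
```

View pics/s5.png

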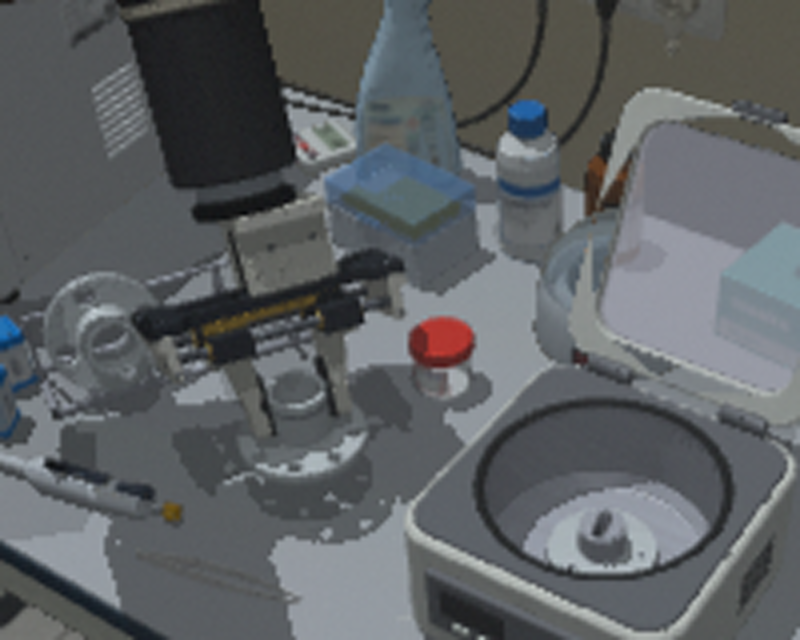

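View pics/w5.png

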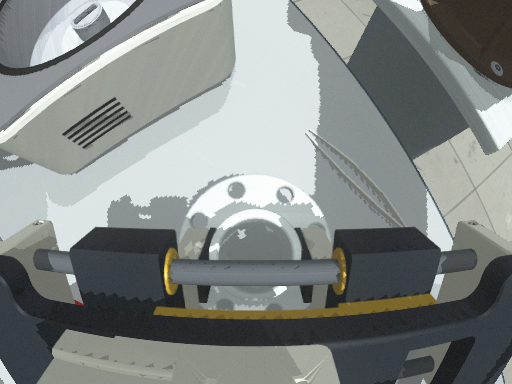

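Call:
move_arm:
  deltas:
    - {"dp":[8,18,-1.5],"rotation":[-0.2,0,-0.6]}
    - {"dp":[8,16,-1.5],"rotation":[-0.2,0,-0.6]}
    - {"dp":[2,6,0],"rotation":[0,0,0]}
    - {"dp":[0,0,0],"rotation":[0,0,0]}

```text
t: 5.63
eef_pos: [0.459, 0.0947, 0.0369]
ee_rot: [-1.564, 0.417, 1.054]
force: [-0.1, -0.9, -2.0]
width: 0.0451
```

```bash
python3 lay.py .46 .10 .0265
```

```text
n_tool [-0.4187741  -0.90806361  0.00698078] mid_tool [ 0.00529582 -0.00612587  0.00050327]
n now [-0.00843326 -0.0127132   0.99988362] [ 0.73  0.44 -0.5   0.14 -1.03 -1.35] [-0.1 -0.9 -2. ]
rows 1 rot total [ 0.1 -0.   0.9] dist [ -2.2  -1.3 -13.8]
[3.5, 13.5, 1.2] [0.05, -0.02, 0.87]
tool y final [-0.21356961 -0.36028947 -0.90806361]
```

Call:
move_arm:
  deltas:
    - {"dp":[3,8,0],"rotation":[0,0,0.8]}
    - {"dp":[1,3,0],"rotation":[0,0,0]}
    - {"dp":[0,0,0],"rotation":[0,0,0]}

```text
t: 5.88
eef_pos: [0.4595, 0.0943, 0.0268]
ee_rot: [-1.565, 0.428, 1.052]
force: [-0.3, -0.8, -2.8]
width: 0.0451
```

Call:
move_arm:
  deltas:
    - {"dp":[1,2,0],"rotation":[0,0,0]}
    - {"dp":[0,0,0],"rotation":[0,0,0]}

```text
t: 6.05
eef_pos: [0.46, 0.0947, 0.0249]
ee_rot: [-1.566, 0.427, 1.053]
force: [-0.4, 0.3, -3.2]
width: 0.0451
```

```bash
python3 lay.py .46 .10 .0265
```

```text
n_tool [-0.4187741  -0.90806361  0.00698078] mid_tool [ 0.00529582 -0.00612587  0.00050327]
n now [-0.00442911 -0.0028565   0.99998611] [ 0.73  0.47 -0.51  0.15 -1.01 -1.36] [-0.4  0.3 -3.2]
rows 1 rot total [ 0.1 -0.1  0.3] dist [-3.2 -1.4 -1.7]
[-1.8, 2.7, 2.1] [0.13, -0.06, 0.27]
tool y final [-0.21369916 -0.36021264 -0.90806361]
```

Call:
move_arm:
  deltas:
    - {"dp":[1,2,0],"rotation":[0,0,0]}
    - {"dp":[0,0,0],"rotation":[0,0,0]}

```text
t: 6.22
eef_pos: [0.4603, 0.0952, 0.0228]
ee_rot: [-1.566, 0.427, 1.053]
force: [0.2, 0.4, -1.9]
width: 0.0451
```

Call:
move_arm:
  deltas:
    - {"dp":[1,2,0],"rotation":[0,0,0]}
    - {"dp":[0,0,0],"rotation":[0,0,0]}

```text
t: 6.38
eef_pos: [0.4609, 0.0955, 0.0217]
ee_rot: [-1.567, 0.427, 1.053]
force: [-0.1, 0.1, -1.0]
width: 0.0453
```

Call:
move_arm:
  deltas:
    - {"dp":[0.5,1.5,0],"rotation":[0,0,0]}
    - {"dp":[0,0,0],"rotation":[0,0,0]}

```text
t: 6.55
eef_pos: [0.4612, 0.0958, 0.0218]
ee_rot: [-1.568, 0.427, 1.054]
force: [0.1, -0.0, -2.8]
width: 0.045
```

Call:
move_arm:
  deltas:
    - {"dp":[0,0,0],"rotation":[0,0,0]}
    - {"dp":[0,0,0],"rotation":[0,0,0]}
    - {"dp":[0,0,0],"rotation":[0,0,0]}
    - {"dp":[0,0,0],"rotation":[0,0,0]}
    - {"dp":[0,0,0],"rotation":[0,0,0]}
  jaw: 0

```text
t: 6.97
eef_pos: [0.4616, 0.0959, 0.0218]
ee_rot: [-1.569, 0.426, 1.054]
force: [1.0, -0.1, -0.2]
width: 0.0731
```

```bash
python3 - <<'E'
from h import *
p0,R0,s=cur(); print(p0,s['width'],s['force'])
save('wrist','w6.png')
E
```

```text
[0.46164393 0.09590764 0.02183641] 0.07311269603794511 [ 0.98410663 -0.14938987 -0.15060539]
```

View pics/w6.png

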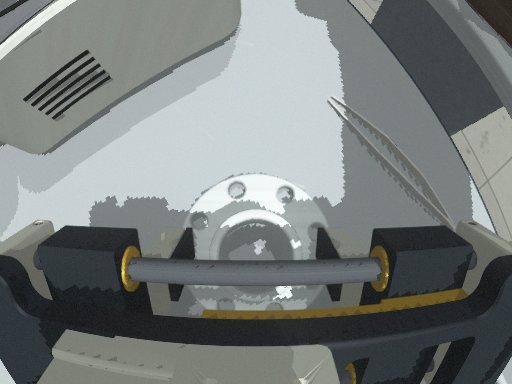

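Call:
move_arm:
  deltas:
    - {"dp":[0,-15,0],"rotation":[0,0,0]}
    - {"dp":[0,-30,0],"rotation":[0,0,0]}
    - {"dp":[0,-30,0],"rotation":[0,0,0]}
    - {"dp":[0,-15,0],"rotation":[0,0,0]}
    - {"dp":[0,0,0],"rotation":[0,0,0]}

```text
t: 7.43
eef_pos: [0.4793, 0.1275, 0.1056]
ee_rot: [-1.566, 0.432, 1.054]
force: [1.0, -0.3, -0.3]
width: 0.0875
```

```bash
python3 - <<'E'
from h import *
import pickle
from lay import mt
Rl=Ro.from_euler('xyz',[-1.569,.426,1.054]); m=np.array([.4616,.0959,.0218])+Rl.apply(mt);print('rotor est',m)
f=save('wrist','w7.png'); p0,R0,s=cur();pickle.dump((f,p0,R0.as_matrix()),open('w7.pkl','wb'))
print(p0,s['q'].round(2))
R1=Rtool([0,0,-1],[0,1,0])
plan([m[0],m[1],.17],R1)
E
```

```text
rotor est [0.46480576 0.10253709 0.02519079]
[0.47865879 0.12696894 0.10459012] [ 0.75  0.41 -0.36  0.13 -1.22 -1.34]
rows 10 rot total [ 12.8  59.3 -22.6] dist [-13.9 -24.4  65.4]
[-5.3, -4.8, 0.0] [1.28, 5.93, -2.26]
[-5.1, -5.0, -0.4] [1.28, 5.93, -2.26]
[-4.8, -5.2, -0.8] [1.28, 5.93, -2.26]
[-4.5, -5.4, -1.2] [1.28, 5.93, -2.26]
[-4.2, -5.6, -1.5] [1.28, 5.93, -2.26]
[-3.8, -5.8, -1.8] [1.28, 5.93, -2.26]
[-3.3, -6.0, -2.0] [1.28, 5.93, -2.26]
[-2.9, -6.1, -2.2] [1.28, 5.93, -2.26]
[-2.4, -6.3, -2.3] [1.28, 5.93, -2.26]
[-1.9, -6.4, -2.4] [1.28, 5.93, -2.26]
```

View pics/w7.png

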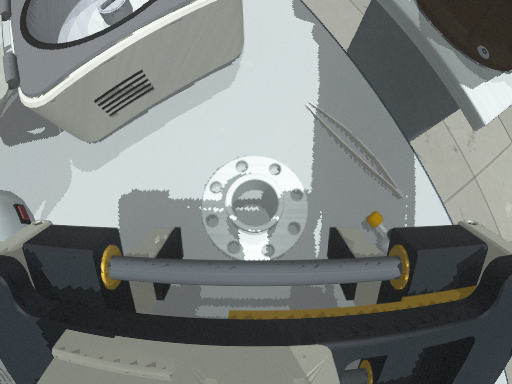

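```bash
python3 - <<'E'
from h import *
p0,R0,s=cur(); print(p0)
plan([.4648,.1025,.13],Rtool([0,0,-1],[-1,0,0]))
E
```

```text
[0.47865879 0.12696894 0.10459012]
rows 6 rot total [ -6.7 -29.2 -24.2] dist [-13.9 -24.5  25.4]
[-6.0, -1.9, 0.0] [-1.12, -4.87, -4.03]
[-5.9, -2.3, 0.5] [-1.12, -4.87, -4.03]
[-5.6, -2.7, 0.9] [-1.12, -4.87, -4.03]
[-5.3, -3.1, 1.3] [-1.12, -4.87, -4.03]
[-5.0, -3.5, 1.7] [-1.12, -4.87, -4.03]
[-4.5, -3.9, 2.0] [-1.12, -4.87, -4.03]
```

Call:
move_arm:
  deltas:
    - {"dp":[-6,-2,0],"rotation":[-1.1,-4.9,-4]}
    - {"dp":[-6,-2,0.5],"rotation":[-1.1,-4.9,-4]}
    - {"dp":[-6,-3,1],"rotation":[-1.1,-4.9,-4]}
    - {"dp":[-5,-3,1],"rotation":[-1.1,-4.9,-4]}
    - {"dp":[-5,-3,2],"rotation":[-1.1,-4.9,-4]}

```text
t: 7.9
eef_pos: [0.4645, 0.1056, 0.1178]
ee_rot: [-1.547, 0.07, 1.507]
force: [-0.0, 0.0, 0.5]
width: 0.0879
```

Call:
move_arm:
  deltas:
    - {"dp":[-4.5,-4,2],"rotation":[-1.1,-4.9,-4]}
    - {"dp":[0,0,0],"rotation":[0,0,0]}

```text
t: 8.07
eef_pos: [0.459, 0.0988, 0.1213]
ee_rot: [-1.565, -0.007, 1.601]
force: [-0.7, -1.0, -0.0]
width: 0.0876
```

```bash
cat >> h.py <<'E'
def wproj(f,P,p0,R0):
    M=f['mount']; X=R0.inv().apply(np.atleast_2d(P)-p0); X=(X-M[:3,3])@M[:3,:3]; th=np.arctan2(np.hypot(X[:,0],X[:,1]),X[:,2]); ph=np.arctan2(X[:,1],X[:,0]); return np.c_[f['cx']+f['fx']*th*np.cos(ph),f['cy']+f['fx']*th*np.sin(ph)]
def wray(f,uv,h,p0,R0):
    M=f['mount']; uv=np.atleast_2d(uv).astype(float)-[f['cx'],f['cy']]; r=np.hypot(*uv.T); th=r/f['fx']
    d=np.c_[np.sin(th)[:,None]*uv/np.maximum(r,1e-9)[:,None],np.cos(th)]
    d=R0.apply(d@M[:3,:3].T); o=p0+R0.apply(M[:3,3]); return o+d*((h-o[2])/d[:,2])[:,None]
E
python3 - <<'E'
from h import *
p0,R0,s=cur()
f=save('wrist','w8.png'); im=cv2.imread('pics/w8.png')
c=np.array([.4648,.1025]);t=np.linspace(0,6.28,70)
for h,r,col in [(.052,.023,(0,0,255)),(.01,.05,(0,255,0))]:
    for x,y in wproj(f,np.c_[c[0]+r*np.cos(t),c[1]+r*np.sin(t),0*t+h],p0,R0): cv2.circle(im,(int(round(x)),int(round(y))),1,col,-1)
cv2.imwrite('pics/w8o.png',im)
plan([.4648,.1025,.13],Rtool([0,0,-1],[-1,0,0]))
E
```

```text
rows 1 rot total [-0.4  1.4  0.2] dist [5.4 3.6 9. ]
[3.5, -9.0, -5.4] [-0.38, 1.39, 0.23]
```

View pics/w8o.png

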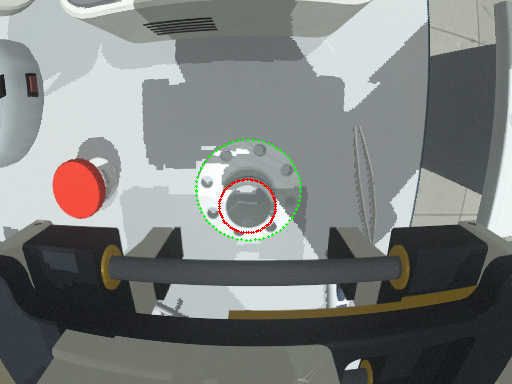

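Call:
move_arm:
  deltas:
    - {"dp":[3.5,10,-5.4],"rotation":[-0.4,1.4,0.2]}
    - {"dp":[0,25,0],"rotation":[0,0,0]}
    - {"dp":[0,20,0],"rotation":[0,0,0]}
    - {"dp":[0,0,0],"rotation":[0,0,0]}

```text
t: 8.45
eef_pos: [0.4647, 0.1014, 0.0633]
ee_rot: [-1.571, 0.002, 1.559]
force: [-0.3, -0.3, 0.0]
width: 0.0878
```

```bash
python3 - <<'E'
from h import *
p0,R0,s=cur();print(p0)
plan([.4648,.1025,.022],Rtool([0,0,-1],[-1,0,0]),2)
E
```

```text
[0.46472142 0.10139606 0.06332336]
rows 2 rot total [ 0.  -0.7 -0.1] dist [  0.1   1.1 -41.3]
[0.6, 20.7, -0.0] [0.02, -0.33, -0.07]
[0.6, 20.7, -0.0] [0.02, -0.33, -0.07]
```

Call:
move_arm:
  deltas:
    - {"dp":[0.6,20,0],"rotation":[0,-0.5,0]}
    - {"dp":[0.5,15,0],"rotation":[0,0,0]}
    - {"dp":[0,5,0],"rotation":[0,0,0]}
    - {"dp":[0,0,0],"rotation":[0,0,0]}
  jaw: 80
  squeeze: 8

```text
t: 8.78
eef_pos: [0.4641, 0.1021, 0.0207]
ee_rot: [-1.566, 0.009, 1.565]
force: [-0.4, -0.9, 0.8]
width: 0.0667
```

Call:
move_arm:
  deltas:
    - {"dp":[0,0,0],"rotation":[0,0,0]}
    - {"dp":[0,0,0],"rotation":[0,0,0]}
    - {"dp":[0,0,0],"rotation":[0,0,0]}
    - {"dp":[0,0,0],"rotation":[0,0,0]}
    - {"dp":[0,0,0],"rotation":[0,0,0]}
  jaw: 255

```text
t: 9.2
eef_pos: [0.4651, 0.103, 0.0232]
ee_rot: [-1.567, 0.009, 1.564]
force: [0.4, -0.8, -2.2]
width: 0.0456
```

```bash
python3 - <<'E'
from h import *
p0,R0,s=cur();print(p0,s['width'],s['force'],s['qd'].round(3))
plan([.4648,.1025,.022],Rtool([0,0,-1],[-1,0,0]),1)
plan([.4648,.1025,.022],Rtool([0,0,-1],[0,1,0]),14)
E
```

```text
[0.46511537 0.10301706 0.02318743] 0.045624504170186334 [ 0.43313067 -0.78466933 -2.2485503 ] [-0.002 -0.012  0.002 -0.002 -0.007 -0.001]
rows 1 rot total [-0.2 -0.4 -0.5] dist [-0.3 -0.5 -1.2]
[-0.5, 1.2, 0.3] [-0.21, -0.37, -0.51]
rows 14 rot total [ 0.2 89.6 -0.6] dist [-0.3 -0.5 -1.2]
[-0.0, 0.1, 0.0] [0.02, 6.4, -0.04]
[-0.0, 0.1, 0.0] [0.02, 6.4, -0.04]
[-0.0, 0.1, 0.0] [0.02, 6.4, -0.04]
[-0.0, 0.1, 0.0] [0.02, 6.4, -0.04]
[-0.0, 0.1, 0.0] [0.02, 6.4, -0.04]
[-0.0, 0.1, -0.0] [0.02, 6.4, -0.04]
[-0.0, 0.1, -0.0] [0.02, 6.4, -0.04]
[-0.0, 0.1, -0.0] [0.02, 6.4, -0.04]
[-0.0, 0.1, -0.0] [0.02, 6.4, -0.04]
[-0.0, 0.1, -0.0] [0.02, 6.4, -0.04]
[-0.0, 0.1, -0.0] [0.02, 6.4, -0.04]
[-0.0, 0.1, -0.0] [0.02, 6.4, -0.04]
[-0.0, 0.1, -0.0] [0.02, 6.4, -0.04]
[-0.0, 0.1, -0.0] [0.02, 6.4, -0.04]
```

Call:
move_arm:
  deltas:
    - {"dp":[0,0,0],"rotation":[0,0,0]}
    - {"dp":[0,0,0],"rotation":[0,0,0]}
    - {"dp":[0,0,0],"rotation":[0,0,0]}
    - {"dp":[0,0,0],"rotation":[0,3,0]}
    - {"dp":[0,0,0],"rotation":[0,6.5,0]}
  jaw: 65

```text
t: 9.62
eef_pos: [0.4663, 0.1036, 0.025]
ee_rot: [-1.572, 0.007, 1.398]
force: [-0.3, -0.2, 0.8]
width: 0.0648
```

Call:
move_arm:
  deltas:
    - {"dp":[0,0,0],"rotation":[0,6.5,0]}
    - {"dp":[0,0,0],"rotation":[0,6.5,0]}
    - {"dp":[0,0,0],"rotation":[0,6.5,0]}
    - {"dp":[0,0,0],"rotation":[0,6.5,0]}
    - {"dp":[0,0,0],"rotation":[0,6.5,0]}

```text
t: 10.03
eef_pos: [0.467, 0.1039, 0.0259]
ee_rot: [-1.576, 0.003, 0.802]
force: [-0.3, -0.5, 0.7]
width: 0.0654
```

Call:
move_arm:
  deltas:
    - {"dp":[0,0,0],"rotation":[0,6.5,0]}
    - {"dp":[0,0,0],"rotation":[0,6.5,0]}
    - {"dp":[0,0,0],"rotation":[0,6.5,0]}
    - {"dp":[0,0,0],"rotation":[0,6.5,0]}
    - {"dp":[0,0,0],"rotation":[0,6.5,0]}

```text
t: 10.45
eef_pos: [0.4677, 0.1041, 0.0267]
ee_rot: [-1.577, -0.002, 0.206]
force: [-0.3, 0.1, -0.2]
width: 0.0655
```

```bash
python3 - <<'E'
from h import *
p0,R0,s=cur();print(p0,s['width'],s['force'],s['qd'].round(3),s['q'].round(2))
plan([.4651,.1030,.022],Rtool([0,0,-1],[0,1,0]))
E
```

```text
[0.46765735 0.10408304 0.02669033] 0.06551866367168589 [-0.28183402  0.07228353 -0.217771  ] [ 0.000e+00 -3.000e-03  3.000e-03  0.000e+00 -1.000e-03 -1.424e+00] [ 0.64  0.27 -0.66  0.01 -0.63 -2.01]
rows 2 rot total [ 0.3 11.8  0.1] dist [-2.6 -1.1 -4.7]
[-1.4, 2.3, -0.3] [0.16, 5.89, 0.07]
[-1.3, 2.3, -0.4] [0.16, 5.89, 0.07]
```

Call:
move_arm:
  deltas:
    - {"dp":[-1.3,2.3,-0.4],"rotation":[0.2,4,0]}
    - {"dp":[0,0,0],"rotation":[0,0,0]}

```text
t: 10.62
eef_pos: [0.4667, 0.1036, 0.0247]
ee_rot: [-1.573, -0.003, 0.126]
force: [-0.4, 0.5, 0.5]
width: 0.0651
```

```bash
python3 - <<'E'
from h import *
p0,R0,s=cur();print(p0,s['width'],s['force'],s['qd'].round(3))
plan([.4651,.1030,.022],Rtool([0,0,-1],[0,1,0]))
E
```

```text
[0.46674313 0.1035596  0.02469629] 0.06505295016691541 [-0.37594114  0.45208662  0.52755807] [ 0.003 -0.008  0.013  0.015 -0.009  0.052]
rows 2 rot total [0.1 7.2 0.2] dist [-1.6 -0.6 -2.7]
[-0.9, 1.3, -0.2] [0.05, 3.61, 0.08]
[-0.8, 1.3, -0.2] [0.05, 3.61, 0.08]
```

Call:
move_arm:
  deltas:
    - {"dp":[-0.8,1.3,0],"rotation":[0,3.6,0]}
    - {"dp":[-0.8,1.3,0],"rotation":[0,3.6,0]}
    - {"dp":[0,0,0],"rotation":[0,0,0]}

```text
t: 10.87
eef_pos: [0.4657, 0.1036, 0.0226]
ee_rot: [-1.572, -0.004, 0.003]
force: [-0.7, 0.5, -0.8]
width: 0.065
```

```bash
python3 - <<'E'
from h import *
p0,R0,s=cur();print(p0,s['width'],s['force'],s['qd'].round(3))
plan([.4651,.1030,.022],Rtool([0,0,-1],[0,1,0]))
E
```

```text
[0.46568511 0.1035589  0.0225808 ] 0.06496303546679506 [-0.65502485  0.45171835 -0.75811433] [-0.001 -0.003  0.004  0.005 -0.008  0.101]
rows 1 rot total [0.1 0.2 0.2] dist [-0.6 -0.6 -0.6]
[-0.6, 0.6, -0.6] [0.07, 0.15, 0.23]
```

Call:
move_arm:
  deltas:
    - {"dp":[-0.7,0.6,0],"rotation":[0.1,0,0.2]}
    - {"dp":[0,0,0],"rotation":[0,0,0]}
    - {"dp":[0,0,0],"rotation":[0,0,0]}
    - {"dp":[0,0,0],"rotation":[0,0,0]}
    - {"dp":[0,0,0],"rotation":[0,0,0]}
  jaw: 255
  squeeze: 30

```text
t: 11.28
eef_pos: [0.4652, 0.1036, 0.0223]
ee_rot: [-1.57, -0.0, 0.015]
force: [-0.1, 0.1, -1.0]
width: 0.0457
```

```bash
python3 - <<'E'
from h import *
import pickle
p0,R0,s=cur();print(p0,s['ee_rot'],s['width'],s['force'],s['qd'].round(3))
np.savez('grip2.npz',p=p0,R=R0.as_matrix())
f=save('wrist','w9.png')
E
```

```text
[0.46524218 0.1036194  0.02234848] [-1.57017999e+00 -3.99940135e-04  1.45370517e-02] 0.04569985466275869 [-0.06750814  0.12901053 -0.98712504] [-0.    -0.001  0.001  0.    -0.002  0.015]
```

View pics/w9.png

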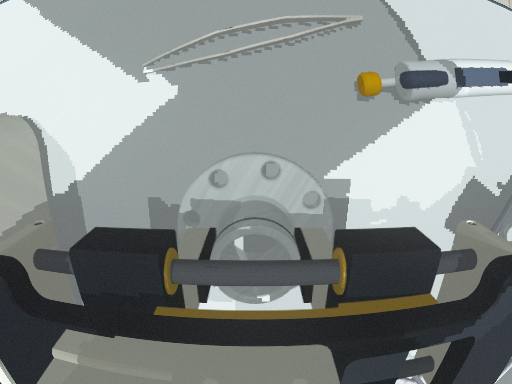

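Call:
move_arm:
  deltas:
    - {"dp":[0,-12,0],"rotation":[0,0,0]}
    - {"dp":[0,-30,0],"rotation":[0,0,0]}
    - {"dp":[0,-35,0],"rotation":[0,0,0]}
    - {"dp":[0,-35,0],"rotation":[0,0,0]}
    - {"dp":[0,-35,-10],"rotation":[0,0,0]}

```text
t: 11.75
eef_pos: [0.4594, 0.0908, 0.1658]
ee_rot: [-1.58, 0.018, 0.015]
force: [1.0, 0.6, -3.0]
width: 0.0455
```

Call:
move_arm:
  deltas:
    - {"dp":[3,-10,-25],"rotation":[0,0,0]}
    - {"dp":[4,0,-35],"rotation":[0,0,0]}
    - {"dp":[4,0,-35],"rotation":[0,0,0]}
    - {"dp":[4,0,-35],"rotation":[0,0,0]}
    - {"dp":[4,0,-35],"rotation":[0,0,0]}

```text
t: 12.17
eef_pos: [0.486, -0.0733, 0.1871]
ee_rot: [-1.572, 0.001, 0.028]
force: [1.6, 0.2, -2.1]
width: 0.0451
```

```bash
python3 - <<'E'
from h import *
p0,R0,s=cur();print(p0,s['width'],s['force'],s['qd'].round(3))
plan([.4925,-.151,.20],Rtool([0,0,-1],[0,1,0]))
E
```

```text
[ 0.48596909 -0.07333122  0.18707048] 0.04513754732921422 [ 1.60263539  0.16631602 -2.09402057] [-0.963  0.18   0.216  0.    -0.018  0.978]
rows 3 rot total [ 0.1  1.6 -0.1] dist [  6.5 -77.7  12.9]
[1.4, -4.3, -25.9] [0.03, 0.54, -0.02]
[1.7, -4.3, -25.9] [0.03, 0.54, -0.02]
[1.9, -4.3, -25.9] [0.03, 0.54, -0.02]
```

Call:
move_arm:
  deltas:
    - {"dp":[0,0,0],"rotation":[0,0,0]}
    - {"dp":[0,0,0],"rotation":[0,0,0]}

```text
t: 12.33
eef_pos: [0.4851, -0.0793, 0.1864]
ee_rot: [-1.573, 0.003, 0.022]
force: [-0.2, -0.0, -2.4]
width: 0.0452
```

```bash
python3 - <<'E'
from h import *
import pickle
p0,R0,s=cur();print(p0,s['width'],s['qd'].round(3))
f=save('wrist','w10.png');pickle.dump((f,p0,R0.as_matrix()),open('w10.pkl','wb'))
t=save('top','t10.png',(220,130,310,230),6)
im=cv2.imread('pics/w10.png');tt=np.linspace(0,6.28,60);c=[.4925,-.151]
for h,r,col in [(.076,.017,(0,0,255)),(.052,.04,(0,255,0)),(.115,.086,(255,0,0))]:
    for x,y in wproj(f,np.c_[c[0]+r*np.cos(tt),c[1]+r*np.sin(tt),0*tt+h],p0,R0):
        if abs(x)<2000 and abs(y)<2000: cv2.circle(im,(int(round(x)),int(round(y))),1,col,-1)
cv2.imwrite('pics/w10o.png',im)
E
```

```text
[ 0.48511155 -0.0793045   0.18643755] 0.04518561763158252 [-0.064  0.011  0.001  0.007 -0.005  0.046]
```

View pics/w10o.png

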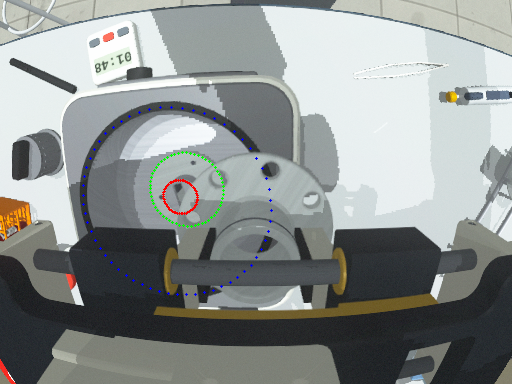

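View pics/t10.png

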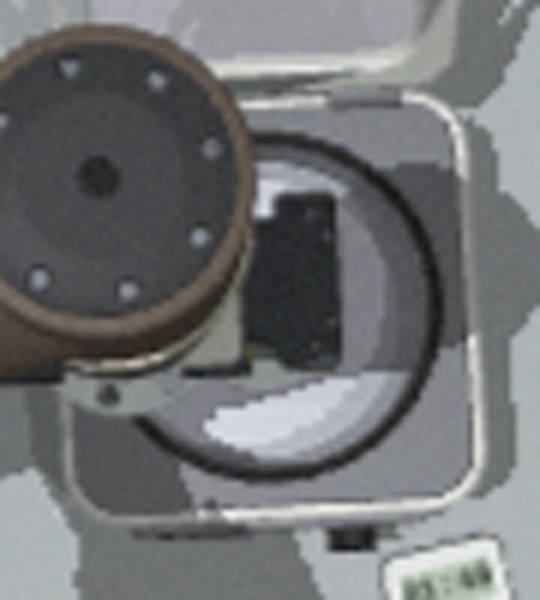

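```bash
python3 - <<'E'
from h import *
import pickle
f,p0,R=pickle.load(open('w10.pkl','rb'));R0=Ro.from_matrix(R)
im=cv2.imread('pics/w10.png')
cv2.imwrite('pics/w10c.png',cv2.resize(im[90:250,70:280],None,fx=3.7,fy=3.7,interpolation=cv2.INTER_CUBIC))
t=pickle.load(open('top0.pkl','rb'));T=t['pixels'][:,:,::-1]
cv2.imwrite('pics/t0c.png',cv2.resize(T[140:225,225:305],None,fx=7,fy=7,interpolation=cv2.INTER_CUBIC))
print('spig',ray(t,264.3,182,.076),'plate',ray(t,263.7,182.9,.052))
E
```

```text
spig [ 0.49117204 -0.15412021  0.076     ] plate [ 0.49037598 -0.153226    0.052     ]
```

View pics/w10c.png

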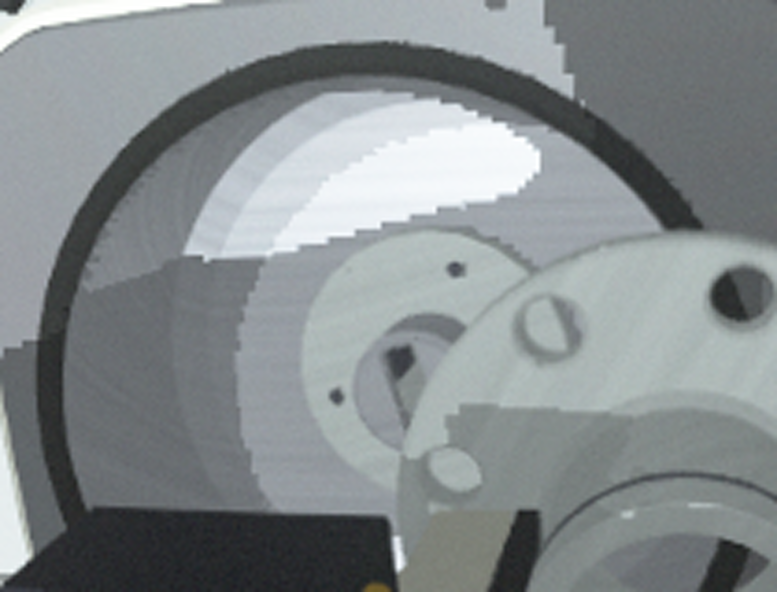

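View pics/t0c.png

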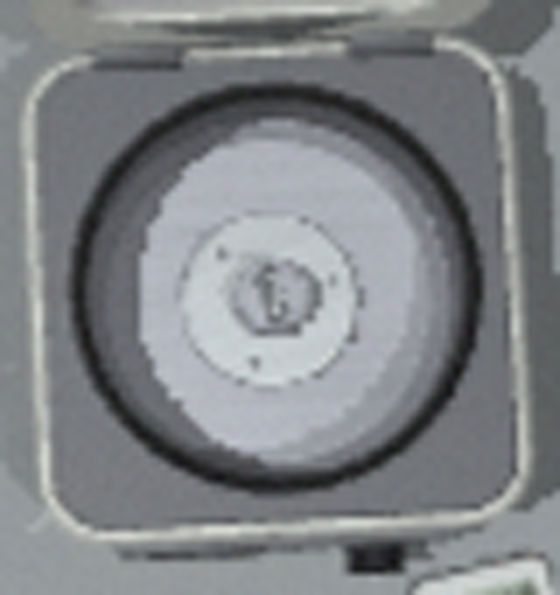

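```bash
python3 - <<'E'
from h import *
import pickle, scipy.optimize as so
f,p0,R=pickle.load(open('w10.pkl','rb'));R0=Ro.from_matrix(R)
def fit(pts,h,r):
    uv=np.array(pts)/3.7+[70,90]-0.36; P=wray(f,uv,h,p0,R0)[:,:2]
    q=so.least_squares(lambda c:np.hypot(*(P-c).T)-r,P.mean(0)); q2=so.least_squares(lambda c:np.hypot(*(P-c[:2]).T)-c[2],np.r_[P.mean(0),r])
    print(q.x,'res mm',(q.fun*1000).round(1),'free r',q2.x)
fit([(302,365),(310,320),(330,283),(365,250),(400,236),(440,231),(480,238),(515,255),(316,425),(345,462),(380,485)],.052,.04)
fit([(355,392),(362,365),(377,345),(372,425),(390,445),(405,335)],.076,.016)
# bowl ring outer/inner top edge at z .115
fit([(38,380),(45,300),(80,225),(150,130),(230,72),(330,43),(420,45),(500,65),(640,150),(700,215)],.115,.091)
fit([(63,380),(72,300),(105,230),(170,150),(240,102),(330,77),(420,78),(500,97)],.115,.086)
# rotor in hand check: boss end ring?
E
```

```text
[ 0.49242904 -0.14860419] res mm [ 0.3 -0.3 -0.5 -0.2 -0.3  0.2  0.6  0.9  1.   0.5 -0.3] free r [ 0.49278315 -0.14806254  0.04051778]
[ 0.49164774 -0.14898753] res mm [ 0.5 -0.1  0.1 -0.8  0.4 -0.2] free r [ 0.49163749 -0.14904794  0.01595271]
[ 0.49330619 -0.14897584] res mm [ 0.1  0.7 -1.3 -0.6  0.6  0.7  0.2 -0.1 -0.4 -0.1] free r [ 0.49296119 -0.14906329  0.09071325]
[ 0.49504938 -0.14729787] res mm [-0.6  0.5 -0.3  0.   0.6  0.2 -0.3 -0.4] free r [ 0.49333965 -0.14826457  0.08431113]
```

```bash
python3 - <<'E'
from h import *
im=cv2.imread('pics/w9.png')
cv2.imwrite('pics/w9c.png',cv2.resize(im[140:240,160:350],None,fx=4,fy=4,interpolation=cv2.INTER_CUBIC))
E
```

```text
(no output)
```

View pics/w9c.png

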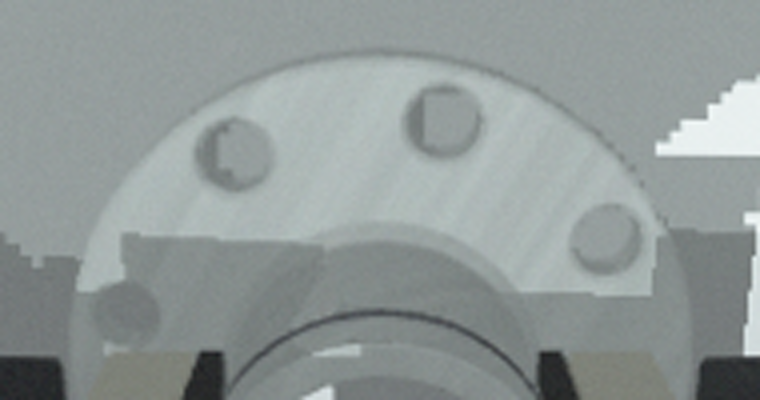

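```bash
python3 - <<'E'
from h import *
import pickle, scipy.optimize as so
f=pickle.load(open('w10.pkl','rb'))[0]; g=np.load('grip2.npz');p0=g['p'];R0=Ro.from_matrix(g['R'])
uv=np.array([(380,57),(300,71),(210,112),(140,171),(95,235),(75,310),(460,68),(540,99),(610,151),(660,211),(686,290),(689,330)])/4+[160,140]-.375
for h in (.010,):
    P=wray(f,uv,h,p0,R0)[:,:2]
    q=so.least_squares(lambda c:np.hypot(*(P-c).T)-.05,P.mean(0));q2=so.least_squares(lambda c:np.hypot(*(P-c[:2]).T)-c[2],np.r_[P.mean(0),.05])
    print(q.x-p0[:2],(q.fun*1000).round(1),q2.x-np.r_[p0[:2],0])
E
```

```text
[0.00038907 0.00154661] [ 0.5 -0.1 -0.5 -0.4  0.1 -0.2  0.2  0.  -0.   0.4 -0.3 -0.7] [-0.00018393  0.00157967  0.04955277]
```

```bash
cat > go.py <<'E'
from h import *
import sys
x,y,z,yaw=map(float,sys.argv[1:5]); p0,R0,s=cur()
print(p0.round(4),s['ee_rot'].round(3),s['width'].__round__(4),s['force'].round(1),s['moment'].round(2),s['q'].round(2))
a=np.radians(yaw)
plan([x,y,z],Rtool([0,0,-1],[-np.sin(a),np.cos(a),0]),int(sys.argv[5]) if len(sys.argv)>5 else None)
E
python3 go.py .4922 -.1503 .13 0
```

```text
[ 0.4851 -0.0781  0.1864] [-1.573  0.003  0.024] 0.0453 [ 0.3  0.9 -2.4] [ 0.11 -0.17 -0.01] [ 0.24  0.09 -0.44  0.   -1.05 -1.79]
rows 3 rot total [ 0.1  1.4 -0.2] dist [  7.1 -72.2 -56.4]
[1.8, 18.8, -24.1] [0.05, 0.46, -0.06]
[2.0, 18.8, -24.1] [0.05, 0.46, -0.06]
[2.2, 18.8, -24.1] [0.05, 0.46, -0.06]
```

Lateral first, staying above the rim, then down.

Call:
move_arm:
  deltas:
    - {"dp":[1.8,0,-24],"rotation":[0,0.7,0]}
    - {"dp":[2,0,-24],"rotation":[0,0.7,0]}
    - {"dp":[2.5,0,-22],"rotation":[0,0,0]}
    - {"dp":[0,0,0],"rotation":[0,0,0]}

```text
t: 12.77
eef_pos: [0.4929, -0.1451, 0.186]
ee_rot: [-1.572, 0.003, 0.008]
force: [-0.3, 0.4, -2.6]
width: 0.0451
```

```bash
python3 go.py .4922 -.1503 .115 0
```

```text
[ 0.4929 -0.1451  0.186 ] [-1.572  0.003  0.008] 0.0451 [-0.3  0.4 -2.6] [ 0.07 -0.27  0.01] [ 0.1   0.13 -0.4   0.   -1.05 -1.66]
rows 2 rot total [ 0.1  0.5 -0.2] dist [ -0.7  -5.2 -71. ]
[-0.3, 35.5, -2.5] [0.05, 0.24, -0.1]
[-0.3, 35.5, -2.6] [0.05, 0.24, -0.1]
```

Call:
move_arm:
  deltas:
    - {"dp":[-0.5,20,-3],"rotation":[0.1,0.4,-0.1]}
    - {"dp":[0,25,-2],"rotation":[0,0,0]}
    - {"dp":[0,15,0],"rotation":[0,0,0]}
    - {"dp":[0,0,0],"rotation":[0,0,0]}

```text
t: 13.1
eef_pos: [0.494, -0.1466, 0.1248]
ee_rot: [-1.57, -0.001, 0.005]
force: [-1.1, 1.3, -2.9]
width: 0.0454
```

```bash
python3 go.py .4922 -.1503 .102 0
```

```text
[ 0.494  -0.1466  0.1248] [-1.57e+00 -1.00e-03  5.00e-03] 0.0454 [-1.1  1.3 -2.9] [ 0.14  0.04 -0.01] [ 0.09  0.19 -0.48 -0.   -0.9  -1.66]
rows 1 rot total [-0.1  0.3  0.1] dist [ -1.8  -3.7 -22.8]
[-1.8, 22.8, -3.8] [-0.05, 0.31, 0.08]
```

Call:
move_arm:
  deltas:
    - {"dp":[-1.2,8,-3],"rotation":[0,0.3,0]}
    - {"dp":[-0.6,8,-1],"rotation":[0,0,0]}
    - {"dp":[0,0,0],"rotation":[0,0,0]}

```text
t: 13.35
eef_pos: [0.4928, -0.1482, 0.1085]
ee_rot: [-1.57, -0.001, 0.004]
force: [-0.6, -0.2, -2.2]
width: 0.0454
```

```bash
python3 go.py .4922 -.1503 .100 0
```

```text
[ 0.4928 -0.1482  0.1085] [-1.57e+00 -1.00e-03  4.00e-03] 0.0454 [-0.6 -0.2 -2.2] [ 0.01 -0.07 -0.04] [ 0.09  0.21 -0.5  -0.   -0.86 -1.66]
rows 1 rot total [-0.   0.2  0.1] dist [-0.6 -2.1 -8.5]
[-0.6, 8.5, -2.1] [-0.05, 0.24, 0.08]
```

Call:
move_arm:
  deltas:
    - {"dp":[-0.6,2,-2.4],"rotation":[0,0.3,0]}
    - {"dp":[0,0,-0.6],"rotation":[0,0,0]}
    - {"dp":[0,0,0],"rotation":[0,0,0]}

```text
t: 13.6
eef_pos: [0.4932, -0.1509, 0.1075]
ee_rot: [-1.57, -0.003, -0.0]
force: [-0.1, 0.1, -2.1]
width: 0.0458
```

```bash
python3 go.py .4922 -.1503 .100 0
```

```text
[ 0.4932 -0.1509  0.1075] [-1.57  -0.003 -0.   ] 0.0458 [-0.1  0.1 -2.1] [ 0.04 -0.18  0.03] [ 0.08  0.21 -0.5  -0.   -0.86 -1.65]
rows 1 rot total [-0.  -0.   0.2] dist [-1.   0.6 -7.5]
[-1.0, 7.5, 0.6] [-0.03, -0.0, 0.18]
```

Call:
move_arm:
  deltas:
    - {"dp":[-1.2,5,0.6],"rotation":[0,0,0.2]}
    - {"dp":[0,4,0],"rotation":[0,0,0]}
    - {"dp":[0,0,0],"rotation":[0,0,0]}

```text
t: 13.85
eef_pos: [0.4929, -0.1505, 0.0991]
ee_rot: [-1.57, -0.002, -0.0]
force: [0.3, 0.1, -2.5]
width: 0.0452
```

Call:
move_arm:
  deltas:
    - {"dp":[0,4,0],"rotation":[0,0,0]}
    - {"dp":[0,0,0],"rotation":[0,0,0]}

```text
t: 14.02
eef_pos: [0.4928, -0.1505, 0.0947]
ee_rot: [-1.57, -0.002, -0.001]
force: [-0.5, -1.1, -2.7]
width: 0.0455
```

```bash
python3 go.py .4922 -.1503 .09 0
```

```text
[ 0.4928 -0.1505  0.0947] [-1.57e+00 -2.00e-03 -1.00e-03] 0.0455 [-0.5 -1.1 -2.7] [ 0.05 -0.09 -0.04] [ 0.08  0.23 -0.51 -0.   -0.83 -1.66]
rows 1 rot total [-0.  -0.   0.1] dist [-0.6  0.2 -4.7]
[-0.6, 4.7, 0.2] [-0.04, -0.03, 0.14]
```

Call:
move_arm:
  deltas:
    - {"dp":[-0.2,5,0],"rotation":[0,0,0]}
    - {"dp":[0,5,0],"rotation":[0,0,0]}
    - {"dp":[0,0,0],"rotation":[0,0,0]}

```text
t: 14.27
eef_pos: [0.4925, -0.1506, 0.0836]
ee_rot: [-1.57, -0.002, -0.001]
force: [0.0, 0.3, -2.2]
width: 0.0452
```

Call:
move_arm:
  deltas:
    - {"dp":[0,4,0],"rotation":[0,0,0]}
    - {"dp":[0,3,0],"rotation":[0,0,0]}
    - {"dp":[0,0,0],"rotation":[0,0,0]}

```text
t: 14.52
eef_pos: [0.4924, -0.1506, 0.0755]
ee_rot: [-1.57, -0.002, -0.001]
force: [0.0, 0.1, -3.0]
width: 0.0454
```

Call:
move_arm:
  deltas:
    - {"dp":[0,2,0],"rotation":[0,0,0]}
    - {"dp":[0,0,0],"rotation":[0,0,0]}

```text
t: 14.68
eef_pos: [0.4931, -0.1507, 0.0745]
ee_rot: [-1.571, -0.003, 0.0]
force: [-0.7, 0.0, -3.5]
width: 0.0453
```

Call:
move_arm:
  deltas:
    - {"dp":[0,2,0],"rotation":[0,0,0]}
    - {"dp":[0,1,0],"rotation":[0,0,0]}

```text
t: 14.85
eef_pos: [0.4932, -0.1507, 0.0742]
ee_rot: [-1.571, -0.003, 0.001]
force: [-3.4, 2.5, 7.7]
width: 0.0453
```

Call:
move_arm:
  deltas:
    - {"dp":[0,0,0],"rotation":[0,0,0]}
    - {"dp":[0,0,0],"rotation":[0,0,0]}
    - {"dp":[0,0,0],"rotation":[0,0,0]}
    - {"dp":[0,0,0],"rotation":[0,0,0]}
  jaw: 60

```text
t: 15.18
eef_pos: [0.4948, -0.1507, 0.0756]
ee_rot: [-1.572, -0.007, 0.002]
force: [0.2, 0.3, -0.4]
width: 0.0648
```

Call:
move_arm:
  deltas:
    - {"dp":[-1.5,-15,0],"rotation":[0,0,0]}
    - {"dp":[0,-30,0],"rotation":[0,0,0]}
    - {"dp":[0,-35,0],"rotation":[0,0,0]}
    - {"dp":[0,-35,-5],"rotation":[0,0,0]}
    - {"dp":[0,0,0],"rotation":[0,0,0]}
  jaw: 0

```text
t: 15.6
eef_pos: [0.4912, -0.1562, 0.1924]
ee_rot: [-1.573, -0.0, 0.002]
force: [1.4, 0.5, 0.7]
width: 0.0869
```

```bash
python3 - <<'E'
from h import *
import pickle
p0,R0,s=cur();print(p0,s['ee_rot'],s['width'],s['qd'].round(3))
f=save('wrist','w11.png');pickle.dump((f,p0,R0.as_matrix()),open('w11.pkl','wb'))
im=f['pixels'][:,:,::-1]
tt=np.linspace(0,6.28,60)
u,v=wproj(f,[.4928,-.1506,.076],p0,R0)[0];print(u,v)
x0,y0=int(u)-70,max(int(v)-60,0)
cv2.imwrite('pics/w11c.png',cv2.resize(im[y0:y0+120,x0:x0+140],None,fx=5.5,fy=5.5,interpolation=cv2.INTER_CUBIC));print(x0,y0)
E
```

```text
[ 0.49123139 -0.15622894  0.19238591] [-1.57301822e+00 -9.02389052e-05  2.20991427e-03] 0.08694892994706901 [ 0.011  0.038 -0.076 -0.036  0.079 -0.017]
259.6438337391381 190.64762500182215
189 130
```

View pics/w11.png

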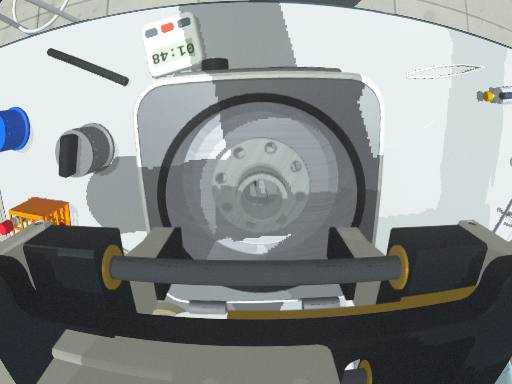

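View pics/w11c.png

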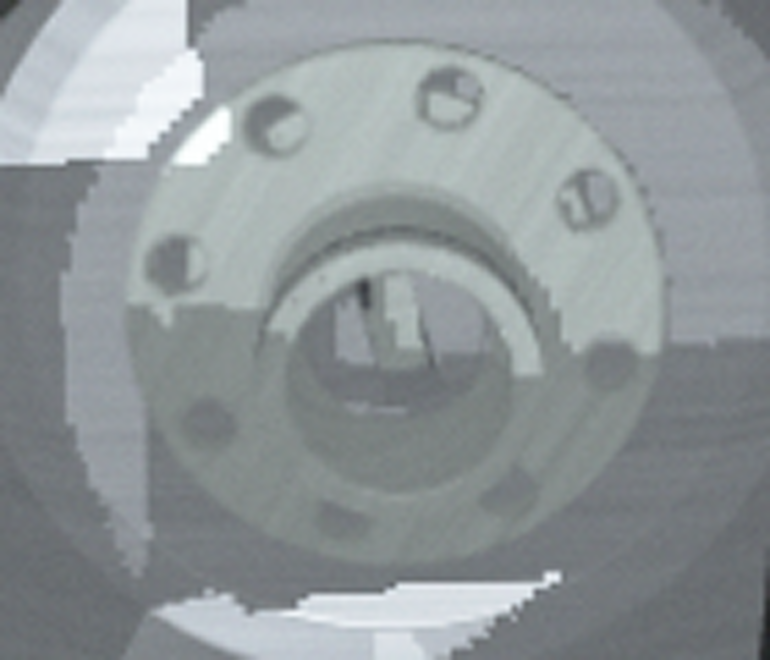

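```bash
python3 - <<'E'
from h import *
import pickle
f,p0,R=pickle.load(open('w11.pkl','rb'));R0=Ro.from_matrix(R)
im=f['pixels'][:,:,::-1]
cv2.imwrite('pics/w11d.png',cv2.resize(im[175:205,235:290],None,fx=14,fy=14,interpolation=cv2.INTER_CUBIC))
for a,b in [((358,285),(375,365)),((415,290),(435,365)),((380,285),(398,362))]:
    A,B=wray(f,np.array([a,b])/5.5+[189,130]-.4,.076,p0,R0); print(A,B,np.degrees(np.arctan2(B[1]-A[1],B[0]-A[0])))
f,p0,R=pickle.load(open('w10.pkl','rb'));R0=Ro.from_matrix(R)
im=f['pixels'][:,:,::-1]
cv2.imwrite('pics/w10d.png',cv2.resize(im[175:215,155:195],None,fx=14,fy=14,interpolation=cv2.INTER_CUBIC))
E
```

```text
[ 0.48365122 -0.15635121  0.076     ] [ 0.49816087 -0.15333536  0.076     ] 11.741845367152855
[ 0.4845139  -0.14643607  0.076     ] [ 0.49812898 -0.14275941  0.076     ] 15.111889228549309
[ 0.48363934 -0.15252875  0.076     ] [ 0.49759661 -0.14928784  0.076     ] 13.072514677878864
```

View pics/w11d.png

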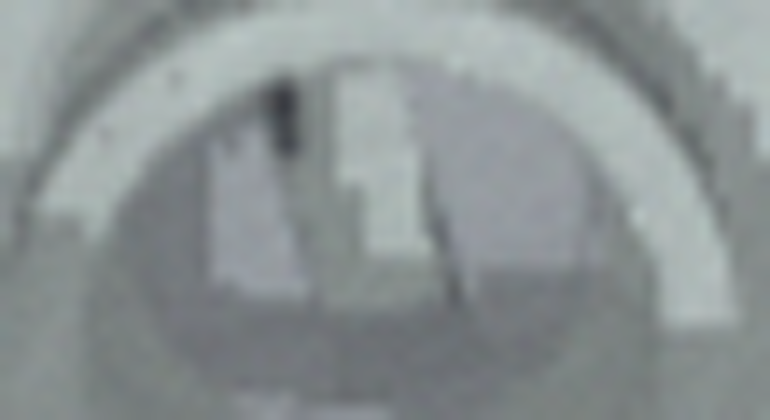

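View pics/w10d.png

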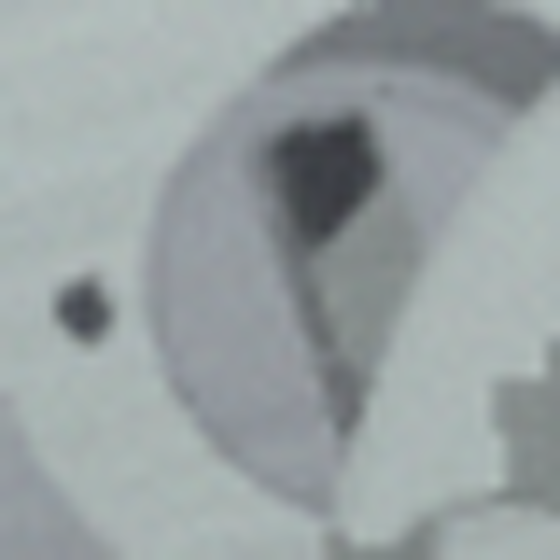

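```bash
python3 - <<'E'
from h import *
import pickle
np.set_printoptions(precision=4,suppress=True)
for n,b in [('top0.pkl',(222,85,305,160)),('scene0.pkl',(255,75,345,170))]:
    t=pickle.load(open(n,'rb'));P=cloud(t,*b).reshape(-1,3);P=P[(abs(P[:,1]+.15)<.12)&(P[:,0]>.55)]
    for lo in np.arange(.12,.32,.02):
        Q=P[(P[:,2]>lo)&(P[:,2]<lo+.02)]
        if len(Q)>3: print(n,lo.round(2),len(Q),'xmin',np.percentile(Q[:,0],2))
f,p0,R=pickle.load(open('w10.pkl','rb'));R0=Ro.from_matrix(R)
A,B=wray(f,np.array([(265,150),(345,420)])/14+[155,175]-.46,.076,p0,R0);print('slot left edge w10',np.degrees(np.arctan2(B[1]-A[1],B[0]-A[0])))
E
python3 go.py .456 -.3685 .19 -12.6
```

```text
top0.pkl 0.12 318 xmin 0.5763946212442246
top0.pkl 0.14 378 xmin 0.6067870824961737
top0.pkl 0.16 309 xmin 0.618129589139986
top0.pkl 0.18 317 xmin 0.6300618118211901
top0.pkl 0.2 310 xmin 0.6455178659298859
top0.pkl 0.22 334 xmin 0.6544719267303425
top0.pkl 0.24 393 xmin 0.6605731965783392
top0.pkl 0.26 358 xmin 0.6708074548226138
top0.pkl 0.28 485 xmin 0.6801484412721728
top0.pkl 0.3 59 xmin 0.6914870294922586
scene0.pkl 0.12 539 xmin 0.5877610400419179
scene0.pkl 0.14 686 xmin 0.6049936378974679
scene0.pkl 0.16 655 xmin 0.617033656641281
scene0.pkl 0.18 586 xmin 0.6291632892288113
scene0.pkl 0.2 478 xmin 0.642553363687534
scene0.pkl 0.22 494 xmin 0.652417673975576
scene0.pkl 0.24 536 xmin 0.6604672088979183
scene0.pkl 0.26 535 xmin 0.6678029677126563
scene0.pkl 0.28 379 xmin 0.6778991284784764
scene0.pkl 0.3 54 xmin 0.686661150365913
slot left edge w10 13.802821010685333
[ 0.49   -0.1556  0.1896] [-1.572e+00  2.000e-03  1.000e-03] 0.0871 [-0.6  0.4  0.3] [ 0.09 -0.15  0.03] [ 0.08  0.12 -0.39  0.   -1.06 -1.65]
rows 6 rot total [ 0.1 12.7 -0.1] dist [ -34.  -212.9    0.4]
[-5.7, -0.0, -35.5] [0.01, 2.11, -0.02]
[-4.4, -0.0, -35.7] [0.01, 2.11, -0.02]
[-3.1, -0.0, -35.8] [0.01, 2.11, -0.02]
[-1.8, -0.1, -35.9] [0.01, 2.11, -0.02]
[-0.4, -0.1, -35.9] [0.01, 2.11, -0.02]
[0.9, -0.1, -35.9] [0.01, 2.11, -0.02]
```

Call:
move_arm:
  deltas:
    - {"dp":[-5.7,0,-35],"rotation":[0,2.1,0]}
    - {"dp":[-4.4,0,-36],"rotation":[0,2.1,0]}
    - {"dp":[-3,0,-36],"rotation":[0,2.1,0]}
    - {"dp":[-2,0,-36],"rotation":[0,2.1,0]}
    - {"dp":[-0.5,0,-33],"rotation":[0,2.1,0]}

```text
t: 16.07
eef_pos: [0.4637, -0.3305, 0.1887]
ee_rot: [-1.57, -0.002, -0.178]
force: [0.5, 0.0, 0.5]
width: 0.0874
```

Call:
move_arm:
  deltas:
    - {"dp":[0.9,0,-25],"rotation":[0,2.1,0]}
    - {"dp":[0,0,0],"rotation":[0,0,0]}

```text
t: 16.23
eef_pos: [0.4582, -0.3609, 0.1862]
ee_rot: [-1.57, 0.001, -0.222]
force: [0.2, 0.6, 0.6]
width: 0.0876
```

```bash
python3 go.py .456 -.3685 .15 -12.6; python3 - <<'E'
from h import *
import pickle
p0,R0,s=cur()
f=save('wrist','w12.png');pickle.dump((f,p0,R0.as_matrix()),open('w12.pkl','wb'))
print(wproj(f,[[.456,-.3685,.072],[.456,-.3685,.05]],p0,R0))
E
```

```text
[ 0.4582 -0.3609  0.1862] [-1.57e+00  1.00e-03 -2.22e-01] 0.0876 [0.2 0.6 0.6] [ 0.03 -0.26  0.05] [-0.33  0.24 -0.25 -0.   -1.08 -1.46]
rows 1 rot total [-0.  -0.1 -0.1] dist [ -2.2  -7.6 -36.2]
[-0.4, 36.2, -7.9] [-0.03, -0.12, -0.06]
[[245.27262352 189.57258623]
 [245.92535652 183.83821801]]
```

View pics/w12.png

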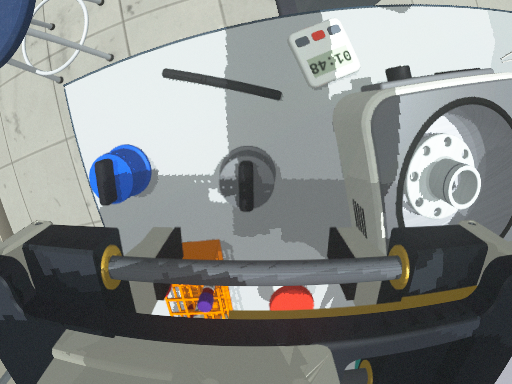

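```bash
python3 - <<'E'
from h import *
import pickle
f,p0,R=pickle.load(open('w12.pkl','rb'));R0=Ro.from_matrix(R)
g=cv2.cvtColor(f['pixels'],cv2.COLOR_RGB2GRAY)[150:222,215:280]
m=(g<45).astype(np.uint8);n,l,st,c=cv2.connectedComponentsWithStats(m);print(st,c)
k=1+np.argmax(st[1:,4]);v,u=np.nonzero(l==k)
P=wray(f,np.c_[u+215,v+150],.072,p0,R0)[:,:2]
r=cv2.minAreaRect((P*1000).astype(np.float32));print(r); 
C=np.cov(P.T);w,V=np.linalg.eigh(C);print('dir',np.degrees(np.arctan2(V[1,1],V[0,1])),P.mean(0))
E
```

```text
[[   0    0   65   72 4373]
 [  35   13    3    5    9]
 [  30   14    1    1    1]
 [  36   19    2    6    8]
 [  34   25    1    1    1]
 [  25   27   13   34  285]
 [  26   51    1    1    1]
 [  26   54    1    1    1]
 [  26   56    1    1    1]] [[31.97072948 35.06677338]
 [36.         14.88888889]
 [30.         14.        ]
 [36.5        21.75      ]
 [34.         25.        ]
 [32.25964912 43.10526316]
 [26.         51.        ]
 [26.         54.        ]
 [26.         56.        ]]
((460.21002197265625, -368.79425048828125), (11.55566692352295, 33.01994323730469), 77.14067077636719)
dir 169.92209358408593 [ 0.45991092 -0.36746035]
```

Call:
move_arm:
  deltas:
    - {"dp":[-0.4,10,-8],"rotation":[0,-7,0]}
    - {"dp":[0,20,0],"rotation":[0,-7,0]}
    - {"dp":[0,20,0],"rotation":[0,-7,0]}
    - {"dp":[0,20,0],"rotation":[0,-7,0]}
    - {"dp":[0,10,0],"rotation":[0,-7,0]}

```text
t: 16.7
eef_pos: [0.4568, -0.3662, 0.1026]
ee_rot: [-1.571, -0.002, 0.402]
force: [-0.2, 0.3, 0.4]
width: 0.0875
```

Call:
move_arm:
  deltas:
    - {"dp":[0,0,0],"rotation":[0,-7,0]}
    - {"dp":[0,0,0],"rotation":[0,-7,0]}
    - {"dp":[0,0,0],"rotation":[0,-7,0]}
    - {"dp":[0,0,0],"rotation":[0,-7,0]}
    - {"dp":[0,0,0],"rotation":[0,-7,0]}

```text
t: 17.12
eef_pos: [0.4543, -0.3598, 0.0947]
ee_rot: [-1.561, -0.001, 1.028]
force: [-0.0, -0.5, 0.7]
width: 0.0874
```

Call:
move_arm:
  deltas:
    - {"dp":[0,0,0],"rotation":[0,-7,0]}
    - {"dp":[0,0,0],"rotation":[0,-7,0]}
    - {"dp":[0,0,0],"rotation":[0,0,0]}

```text
t: 17.37
eef_pos: [0.4543, -0.3565, 0.0927]
ee_rot: [-1.559, -0.004, 1.285]
force: [-0.5, -0.1, -0.1]
width: 0.088
```

```bash
python3 go.py .456 -.369 .056 77.4 2
```

```text
[ 0.4543 -0.3565  0.0927] [-1.559 -0.004  1.285] 0.088 [-0.5 -0.1 -0.1] [ 0.1  -0.11 -0.05] [-0.33  0.33 -0.37 -0.   -0.89  0.05]
rows 2 rot total [-0.7 -3.8  0.3] dist [  1.7 -12.5 -36.7]
[-5.8, 18.3, -2.8] [-0.33, -1.89, 0.14]
[-5.9, 18.3, -2.5] [-0.33, -1.89, 0.14]
```

Call:
move_arm:
  deltas:
    - {"dp":[-8,4,-4],"rotation":[-0.7,-3.8,0.3]}
    - {"dp":[-4,4,-1],"rotation":[0,0,0]}
    - {"dp":[0,0,0],"rotation":[0,0,0]}

```text
t: 17.62
eef_pos: [0.4563, -0.3673, 0.0834]
ee_rot: [-1.571, -0.0, 1.345]
force: [0.4, 0.7, 0.3]
width: 0.0875
```

```bash
python3 go.py .456 -.369 .056 77.4 2
```

```text
[ 0.4563 -0.3673  0.0834] [-1.571 -0.     1.345] 0.0875 [0.4 0.7 0.3] [ 0.12 -0.02  0.03] [-0.34  0.34 -0.37 -0.   -0.86  0.12]
rows 2 rot total [-0.  -0.3  0. ] dist [ -0.3  -1.7 -27.4]
[-0.9, 13.7, -0.0] [-0.0, -0.16, 0.0]
[-0.9, 13.7, -0.0] [-0.0, -0.16, 0.0]
```

Call:
move_arm:
  deltas:
    - {"dp":[-0.9,13,0],"rotation":[0,-0.3,0]}
    - {"dp":[-0.9,12,0],"rotation":[0,0,0]}
    - {"dp":[0,0,0],"rotation":[0,0,0]}
    - {"dp":[0,0,0],"rotation":[0,0,0]}
    - {"dp":[0,0,0],"rotation":[0,0,0]}
  jaw: 255
  squeeze: 5

```text
t: 18.03
eef_pos: [0.4559, -0.3677, 0.0575]
ee_rot: [-1.569, -0.001, 1.334]
force: [-0.6, -0.5, 0.4]
width: 0.0599
```

Call:
move_arm:
  deltas:
    - {"dp":[0,0,0],"rotation":[0,0,0]}
    - {"dp":[0,0,0],"rotation":[0,0,0]}
    - {"dp":[0,0,0],"rotation":[0,0,0]}

```text
t: 18.28
eef_pos: [0.4566, -0.3676, 0.059]
ee_rot: [-1.57, -0.001, 1.331]
force: [-0.3, -0.6, -1.2]
width: 0.048
```

```bash
python3 go.py .456 -.369 .056 77.4 2
```

```text
[ 0.4566 -0.3676  0.059 ] [-1.570e+00 -1.000e-03  1.331e+00] 0.048 [-0.3 -0.6 -1.2] [ 0.1  -0.1  -0.01] [-0.34  0.37 -0.39 -0.   -0.81  0.11]
rows 2 rot total [-0.  -1.1  0. ] dist [-0.6 -1.4 -3. ]
[-0.7, 1.5, 0.1] [-0.02, -0.56, 0.01]
[-0.7, 1.5, 0.1] [-0.02, -0.56, 0.01]
```

Call:
move_arm:
  deltas:
    - {"dp":[0,0,0],"rotation":[0,0,0]}
    - {"dp":[0,0,0],"rotation":[0,0,0]}
    - {"dp":[0,-10,0],"rotation":[0,0,0]}
    - {"dp":[0,-20,0],"rotation":[0,3,0]}
    - {"dp":[0,-5,0],"rotation":[0,7,0]}
  jaw: 90

```text
t: 18.7
eef_pos: [0.4561, -0.3675, 0.0959]
ee_rot: [-1.568, -0.0, 1.156]
force: [0.1, 0.1, 0.5]
width: 0.0567
```

Call:
move_arm:
  deltas:
    - {"dp":[0,0,0],"rotation":[0,7,0]}
    - {"dp":[0,0,0],"rotation":[0,7,0]}
    - {"dp":[0,0,0],"rotation":[0,7,0]}
    - {"dp":[0,0,0],"rotation":[0,7,0]}
    - {"dp":[0,0,0],"rotation":[0,7,0]}

```text
t: 19.12
eef_pos: [0.4585, -0.3689, 0.1038]
ee_rot: [-1.576, -0.003, 0.528]
force: [-0.1, -0.6, 0.4]
width: 0.0564
```

Call:
move_arm:
  deltas:
    - {"dp":[0,0,0],"rotation":[0,7,0]}
    - {"dp":[0,0,0],"rotation":[0,7,0]}
    - {"dp":[0,0,0],"rotation":[0,7,0]}
    - {"dp":[0,0,0],"rotation":[0,7,0]}
    - {"dp":[0,0,0],"rotation":[0,7,0]}

```text
t: 19.53
eef_pos: [0.4596, -0.3698, 0.1093]
ee_rot: [-1.575, -0.01, -0.097]
force: [0.4, -0.1, 0.7]
width: 0.0568
```

```bash
python3 go.py .4563 -.369 .085 -13.7 2
```

```text
[ 0.4596 -0.3698  0.1093] [-1.575 -0.01  -0.097] 0.0568 [ 0.4 -0.1  0.7] [ 0.01 -0.16 -0.03] [-0.35  0.32 -0.34  0.   -0.9  -1.32]
rows 2 rot total [0.2 8.1 0.6] dist [ -3.3   0.8 -24.3]
[-1.8, 12.1, 0.3] [0.1, 4.06, 0.29]
[-1.8, 12.1, 0.2] [0.1, 4.06, 0.29]
```

Call:
move_arm:
  deltas:
    - {"dp":[-1.8,12,0.3],"rotation":[0.1,3.5,0.3]}
    - {"dp":[-1.8,12,0.2],"rotation":[0.1,2,0.3]}
    - {"dp":[0,0,0],"rotation":[0,0,0]}

```text
t: 19.78
eef_pos: [0.4575, -0.3697, 0.0887]
ee_rot: [-1.572, -0.004, -0.206]
force: [0.4, -0.2, -0.8]
width: 0.0571
```

```bash
python3 go.py .4563 -.369 .054 -13.7 2
```

```text
[ 0.4575 -0.3697  0.0887] [-1.572 -0.004 -0.206] 0.0571 [ 0.4 -0.2 -0.8] [ 0.08 -0.07 -0.  ] [-0.35  0.34 -0.36  0.   -0.86 -1.43]
rows 2 rot total [0.1 1.9 0.2] dist [ -1.2   0.7 -34.7]
[-0.8, 17.3, 0.2] [0.03, 0.94, 0.12]
[-0.7, 17.3, 0.2] [0.03, 0.94, 0.12]
```

Call:
move_arm:
  deltas:
    - {"dp":[-0.9,15,0.2],"rotation":[0.1,1.4,0.2]}
    - {"dp":[-0.5,14,0],"rotation":[0,0.5,0]}
    - {"dp":[0,3,0],"rotation":[0,0,0]}
    - {"dp":[0,0,0],"rotation":[0,0,0]}

```text
t: 20.12
eef_pos: [0.4582, -0.3705, 0.0604]
ee_rot: [-1.572, -0.005, -0.235]
force: [0.1, -0.5, 0.9]
width: 0.0566
```

```bash
python3 go.py .4563 -.369 .054 -13.7 2
```

```text
[ 0.4582 -0.3705  0.0604] [-1.572 -0.005 -0.235] 0.0566 [ 0.1 -0.5  0.9] [ 0.   -0.14 -0.02] [-0.35  0.37 -0.39  0.   -0.8  -1.46]
rows 2 rot total [0.1 0.2 0.3] dist [-1.9  1.5 -6.4]
[-1.1, 3.2, 0.5] [0.03, 0.12, 0.15]
[-1.1, 3.2, 0.5] [0.03, 0.12, 0.15]
```

Call:
move_arm:
  deltas:
    - {"dp":[-2.5,4,1],"rotation":[0.1,0,0.3]}
    - {"dp":[-0.6,3,0],"rotation":[0,0,0]}
    - {"dp":[0,0,0],"rotation":[0,0,0]}

```text
t: 20.37
eef_pos: [0.4564, -0.3692, 0.0556]
ee_rot: [-1.571, -0.002, -0.232]
force: [-0.3, -0.0, -0.3]
width: 0.0568
```

```bash
python3 go.py .4563 -.369 .054 -13.7 1
```

```text
[ 0.4564 -0.3692  0.0556] [-1.571 -0.002 -0.232] 0.0568 [-0.3 -0.  -0.3] [ 0.04 -0.18 -0.03] [-0.35  0.38 -0.39 -0.   -0.79 -1.45]
rows 1 rot total [-0.   0.4  0.1] dist [-0.1  0.2 -1.6]
[-0.2, 1.6, 0.2] [-0.0, 0.41, 0.13]
```

Good. Close on the handle.

Call:
move_arm:
  deltas:
    - {"dp":[-0.2,1.5,0],"rotation":[0,0,0.1]}
    - {"dp":[0,0,0],"rotation":[0,0,0]}
    - {"dp":[0,0,0],"rotation":[0,0,0]}
    - {"dp":[0,0,0],"rotation":[0,0,0]}
    - {"dp":[0,0,0],"rotation":[0,0,0]}
  jaw: 255
  squeeze: 40

```text
t: 20.78
eef_pos: [0.4571, -0.3696, 0.0556]
ee_rot: [-1.571, -0.003, -0.231]
force: [-0.0, -0.4, 0.1]
width: 0.0287
```

Call:
move_arm:
  deltas:
    - {"dp":[0,0,0],"rotation":[0,0,0]}
    - {"dp":[0,0,0],"rotation":[0,0,0]}
    - {"dp":[0,0,0],"rotation":[0,0,0]}
    - {"dp":[0,0,0],"rotation":[0,0,0]}
    - {"dp":[0,0,0],"rotation":[0,0,0]}

```text
t: 21.2
eef_pos: [0.4571, -0.3696, 0.0557]
ee_rot: [-1.571, -0.003, -0.231]
force: [-0.2, -0.3, 0.9]
width: 0.0136
```

```bash
python3 go.py .4563 -.369 .054 -13.7 1; python3 -c "
from h import *
p,R,s=cur();np.savez('gripcap.npz',p=p,R=R.as_matrix())"
```

```text
[ 0.4571 -0.3696  0.0557] [-1.571 -0.003 -0.231] 0.0136 [-0.2 -0.3  0.9] [ 0.06 -0.16 -0.01] [-0.35  0.38 -0.39  0.   -0.79 -1.45]
rows 1 rot total [0.  0.5 0.2] dist [-0.8  0.6 -1.7]
[-1.0, 1.7, 0.4] [0.03, 0.47, 0.16]
```

Call:
move_arm:
  deltas:
    - {"dp":[0,-15,0],"rotation":[0,0,0]}
    - {"dp":[0,-33,0],"rotation":[0,0,0]}
    - {"dp":[0,-36,0],"rotation":[0,0,0]}
    - {"dp":[0,-36,0],"rotation":[0,0,0]}
    - {"dp":[0,-36,0],"rotation":[0,0,0]}

```text
t: 21.62
eef_pos: [0.4508, -0.3664, 0.2063]
ee_rot: [-1.566, 0.019, -0.233]
force: [1.8, -0.2, -1.7]
width: 0.0134
```

```bash
python3 go.py .4935 -.1504 .20 13.8
```

```text
[ 0.4508 -0.3664  0.2063] [-1.566  0.019 -0.233] 0.0134 [ 1.8 -0.2 -1.7] [-0.02 -0.41  0.04] [-0.35  0.23 -0.21 -0.   -1.14 -1.45]
rows 6 rot total [ -0.5 -27.1  -1. ] dist [ 42.7 216.   -6.3]
[-1.4, 1.3, 36.7] [-0.09, -4.52, -0.16]
[1.5, 1.2, 36.7] [-0.09, -4.52, -0.16]
[4.4, 1.2, 36.4] [-0.09, -4.52, -0.16]
[7.3, 1.1, 36.0] [-0.09, -4.52, -0.16]
[10.1, 1.1, 35.3] [-0.09, -4.52, -0.16]
[12.8, 1.1, 34.4] [-0.09, -4.52, -0.16]
```

Call:
move_arm:
  deltas:
    - {"dp":[-1.4,0,30],"rotation":[-0.1,-4.5,-0.2]}
    - {"dp":[1.5,0,36],"rotation":[-0.1,-4.5,-0.2]}
    - {"dp":[4.4,0,36],"rotation":[-0.1,-4.5,-0.2]}
    - {"dp":[7,0,35],"rotation":[-0.1,-4.5,-0.2]}
    - {"dp":[9,0,25],"rotation":[-0.1,-4.5,-0.2]}

```text
t: 22.03
eef_pos: [0.4875, -0.2066, 0.2164]
ee_rot: [-1.58, -0.014, 0.166]
force: [-0.7, 0.8, -1.9]
width: 0.0136
```

Call:
move_arm:
  deltas:
    - {"dp":[0,0,0],"rotation":[0,0,0]}

```text
t: 22.12
eef_pos: [0.4881, -0.2031, 0.2167]
ee_rot: [-1.58, -0.015, 0.173]
force: [-0.4, -0.1, -0.8]
width: 0.0138
```

```bash
python3 go.py .4935 -.1504 .175 13.8
```

```text
[ 0.4881 -0.2031  0.2167] [-1.58  -0.015  0.173] 0.0138 [-0.4 -0.1 -0.8] [ 0.11 -0.04 -0.06] [-0.02  0.11 -0.34  0.01 -1.1  -1.38]
rows 2 rot total [ 0.5 -3.9  0.8] dist [  5.4  52.7 -41.7]
[6.9, 20.7, 25.7] [0.27, -1.94, 0.42]
[7.9, 20.8, 25.3] [0.27, -1.94, 0.42]
```

Call:
move_arm:
  deltas:
    - {"dp":[6.5,3,22],"rotation":[0.3,-2,0.4]}
    - {"dp":[7,6,24],"rotation":[0.3,-2,0.4]}
    - {"dp":[0,5,3],"rotation":[0,0,0]}
    - {"dp":[0,0,0],"rotation":[0,0,0]}

```text
t: 22.45
eef_pos: [0.4916, -0.1489, 0.2023]
ee_rot: [-1.569, -0.001, 0.248]
force: [-1.0, -0.8, -1.0]
width: 0.014
```

```bash
python3 go.py .4935 -.1504 .172 13.8
```

```text
[ 0.4916 -0.1489  0.2023] [-1.569e+00 -1.000e-03  2.480e-01] 0.014 [-1.  -0.8 -1. ] [ 0.08 -0.09 -0.05] [ 0.09  0.11 -0.37 -0.   -1.09 -1.41]
rows 1 rot total [-0.1  0.4  0. ] dist [  1.9  -1.5 -30.3]
[1.4, 30.3, -2.0] [-0.09, 0.43, 0.04]
```

Call:
move_arm:
  deltas:
    - {"dp":[1.4,12,-2],"rotation":[-0.1,0.4,0]}
    - {"dp":[0,15,0],"rotation":[0,0,0]}
    - {"dp":[0,0,0],"rotation":[0,0,0]}

```text
t: 22.7
eef_pos: [0.4937, -0.1513, 0.1752]
ee_rot: [-1.572, -0.002, 0.24]
force: [-1.1, -0.7, -1.4]
width: 0.014
```

```bash
python3 go.py .4935 -.1504 .163 13.8; python3 - <<'E'
from h import *
save('wrist','w13.png')
E
```

```text
[ 0.4937 -0.1513  0.1752] [-1.572 -0.002  0.24 ] 0.014 [-1.1 -0.7 -1.4] [ 0.03  0.04 -0.  ] [ 0.08  0.14 -0.41  0.   -1.02 -1.41]
rows 1 rot total [ 0.  -0.   0.1] dist [ -0.2   0.9 -12.2]
[0.0, 12.2, 0.9] [0.04, -0.04, 0.1]
```

View pics/w13.png

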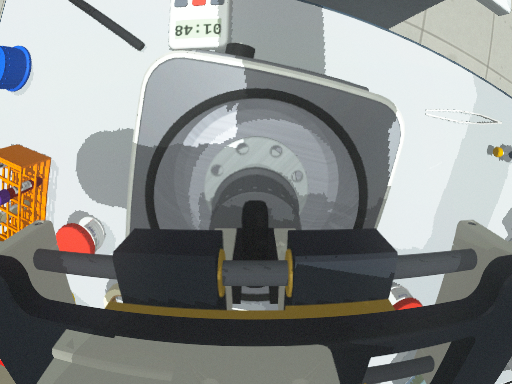

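Cap held at (255,230) centred over the rotor flange (holes around (250,160)). Lower it over the boss.

Call:
move_arm:
  deltas:
    - {"dp":[0,6,0.9],"rotation":[0,0,0.1]}
    - {"dp":[0,6,0],"rotation":[0,0,0]}
    - {"dp":[0,0,0],"rotation":[0,0,0]}

```text
t: 23.0
eef_pos: [0.4948, -0.1522, 0.1655]
ee_rot: [-1.573, -0.003, 0.238]
force: [-0.7, 0.3, -1.5]
width: 0.0132
```

Call:
move_arm:
  deltas:
    - {"dp":[0,4,0],"rotation":[0,0,0]}
    - {"dp":[0,0,0],"rotation":[0,0,0]}

```text
t: 23.17
eef_pos: [0.495, -0.1526, 0.1616]
ee_rot: [-1.574, -0.003, 0.238]
force: [0.0, 0.3, -1.3]
width: 0.0135
```

```bash
python3 go.py .4935 -.1504 .155 13.8
```

```text
[ 0.495  -0.1526  0.1616] [-1.574 -0.003  0.238] 0.0135 [ 0.   0.3 -1.3] [ 0.11 -0.08 -0.02] [ 0.08  0.15 -0.43  0.   -0.99 -1.42]
rows 1 rot total [ 0.2 -0.2  0.2] dist [-1.5  2.2 -6.6]
[-0.9, 6.6, 2.5] [0.16, -0.18, 0.17]
```

Call:
move_arm:
  deltas:
    - {"dp":[-1,0,2.7],"rotation":[0.15,-0.2,0.15]}
    - {"dp":[0,0,0],"rotation":[0,0,0]}

```text
t: 23.33
eef_pos: [0.4933, -0.1503, 0.1618]
ee_rot: [-1.571, -0.0, 0.241]
force: [0.1, -0.5, -0.7]
width: 0.0137
```

```bash
python3 go.py .4935 -.1504 .155 13.8
```

```text
[ 0.4933 -0.1503  0.1618] [-1.571 -0.     0.241] 0.0137 [ 0.1 -0.5 -0.7] [ 0.12 -0.16 -0.02] [ 0.09  0.15 -0.43  0.   -0.99 -1.42]
rows 1 rot total [0. 0. 0.] dist [ 0.2 -0.1 -6.8]
[0.1, 6.8, -0.2] [0.01, 0.02, 0.02]
```

Call:
move_arm:
  deltas:
    - {"dp":[0,3,0],"rotation":[0,0,0]}
    - {"dp":[0,3,0],"rotation":[0,0,0]}
    - {"dp":[0,0,0],"rotation":[0,0,0]}

```text
t: 23.58
eef_pos: [0.4937, -0.15, 0.1559]
ee_rot: [-1.571, -0.002, 0.242]
force: [-0.6, 0.6, -0.9]
width: 0.0138
```

```bash
python3 go.py .4935 -.1504 .145 13.8
```

```text
[ 0.4937 -0.15    0.1559] [-1.571 -0.002  0.242] 0.0138 [-0.6  0.6 -0.9] [ 0.09 -0.17 -0.04] [ 0.09  0.16 -0.44  0.   -0.98 -1.42]
rows 1 rot total [0.  0.1 0.1] dist [ -0.2  -0.4 -10.9]
[-0.3, 10.9, -0.3] [0.02, 0.05, 0.09]
```

Call:
move_arm:
  deltas:
    - {"dp":[-0.3,5,-0.3],"rotation":[0,0,0.1]}
    - {"dp":[0,5,0],"rotation":[0,0,0]}
    - {"dp":[0,4,0],"rotation":[0,0,0]}
    - {"dp":[0,0,0],"rotation":[0,0,0]}

```text
t: 23.92
eef_pos: [0.4934, -0.1503, 0.1403]
ee_rot: [-1.571, 0.0, 0.242]
force: [-0.9, -0.4, -1.5]
width: 0.0133
```

```bash
python3 go.py .4935 -.1504 .132 13.8
```

```text
[ 0.4934 -0.1503  0.1403] [-1.571  0.     0.242] 0.0133 [-0.9 -0.4 -1.5] [ 0.07 -0.08  0.02] [ 0.09  0.17 -0.46  0.   -0.94 -1.41]
rows 1 rot total [ 0.   0.1 -0. ] dist [ 0.1 -0.1 -8.3]
[0.0, 8.3, -0.1] [0.02, 0.06, -0.01]
```

Call:
move_arm:
  deltas:
    - {"dp":[0,4,0],"rotation":[0,0,0]}
    - {"dp":[0,4,0],"rotation":[0,0,0]}
    - {"dp":[0,0,0],"rotation":[0,0,0]}

```text
t: 24.17
eef_pos: [0.4933, -0.1504, 0.1311]
ee_rot: [-1.571, 0.001, 0.242]
force: [-0.0, -0.1, -1.4]
width: 0.0136
```

Call:
move_arm:
  deltas:
    - {"dp":[0,3,0],"rotation":[0,0,0]}
    - {"dp":[0,0,0],"rotation":[0,0,0]}

```text
t: 24.33
eef_pos: [0.4932, -0.1504, 0.1276]
ee_rot: [-1.571, 0.001, 0.242]
force: [-0.7, 0.4, -1.0]
width: 0.0135
```

Call:
move_arm:
  deltas:
    - {"dp":[0,3,0],"rotation":[0,0,0]}
    - {"dp":[0,0,0],"rotation":[0,0,0]}

```text
t: 24.5
eef_pos: [0.4933, -0.1504, 0.1244]
ee_rot: [-1.571, 0.001, 0.242]
force: [0.6, -0.4, -2.4]
width: 0.0134
```

Call:
move_arm:
  deltas:
    - {"dp":[0,3,0],"rotation":[0,0,0]}
    - {"dp":[0,2,0],"rotation":[0,0,0]}
    - {"dp":[0,0,0],"rotation":[0,0,0]}

```text
t: 24.75
eef_pos: [0.4935, -0.1504, 0.1191]
ee_rot: [-1.571, 0.001, 0.242]
force: [0.4, -0.3, -0.7]
width: 0.0136
```

Call:
move_arm:
  deltas:
    - {"dp":[0,2,0],"rotation":[0,0,0]}
    - {"dp":[0,0,0],"rotation":[0,0,0]}

```text
t: 24.92
eef_pos: [0.4942, -0.1506, 0.1179]
ee_rot: [-1.572, -0.0, 0.243]
force: [-0.0, 0.6, -1.7]
width: 0.0136
```

```bash
python3 go.py .4935 -.1504 .1177 13.8
```

```text
[ 0.4942 -0.1506  0.1179] [-1.572 -0.     0.243] 0.0136 [-0.   0.6 -1.7] [ 0.05 -0.18 -0.03] [ 0.09  0.2  -0.48  0.   -0.89 -1.41]
rows 1 rot total [0.1 0.1 0. ] dist [-0.7  0.2 -0.2]
[-0.6, 0.2, 0.4] [0.08, 0.1, 0.03]
```

Call:
move_arm:
  deltas:
    - {"dp":[-0.5,1.2,0.3],"rotation":[0.1,0,0]}
    - {"dp":[0,0.5,0],"rotation":[0,2,0]}
    - {"dp":[0,0,0],"rotation":[0,4,0]}
    - {"dp":[0,0,0],"rotation":[0,4,0]}
    - {"dp":[0,0,0],"rotation":[0,4,0]}

```text
t: 25.33
eef_pos: [0.4948, -0.1507, 0.1178]
ee_rot: [-1.571, -0.004, -0.008]
force: [0.6, 1.0, -1.1]
width: 0.0133
```

```bash
python3 go.py .4935 -.1506 .1177 0;
```

```text
[ 0.4948 -0.1507  0.1178] [-1.571 -0.004 -0.008] 0.0133 [ 0.6  1.  -1.1] [ 0.06 -0.17 -0.03] [ 0.08  0.2  -0.48  0.   -0.88 -1.66]
rows 1 rot total [-0.  -0.5  0.2] dist [-1.3  0.1 -0.1]
[-1.4, 0.1, 0.1] [-0.01, -0.46, 0.21]
```

Call:
move_arm:
  deltas:
    - {"dp":[-1.2,0,0],"rotation":[0,4,0.2]}
    - {"dp":[0,0,-0.1],"rotation":[0,5,0]}
    - {"dp":[0,0,-0.1],"rotation":[0,5,0]}
    - {"dp":[0,0,-0.1],"rotation":[0,5,0]}
    - {"dp":[0,0,-0.1],"rotation":[0,5,0]}

```text
t: 25.75
eef_pos: [0.4947, -0.151, 0.1177]
ee_rot: [-1.569, -0.002, -0.447]
force: [0.6, -0.1, -1.0]
width: 0.0135
```

```bash
python3 go.py .4933 -.1510 .1177 -25;
```

```text
[ 0.4947 -0.151   0.1177] [-1.569 -0.002 -0.447] 0.0135 [ 0.6 -0.1 -1. ] [-0.11 -0.27  0.05] [ 0.08  0.2  -0.48 -0.   -0.89 -2.1 ]
rows 1 rot total [-0.1 -0.6  0.1] dist [-1.4  0.  -0. ]
[-1.2, 0.0, -0.6] [-0.1, -0.61, 0.13]
```

Call:
move_arm:
  deltas:
    - {"dp":[-0.8,0,-0.5],"rotation":[0,5,0]}
    - {"dp":[0,0,-0.1],"rotation":[0,5,0]}
    - {"dp":[0,0,-0.1],"rotation":[0,5,0]}
    - {"dp":[0,0,-0.1],"rotation":[0,5,0]}
    - {"dp":[0,0,-0.1],"rotation":[0,5,0]}

```text
t: 26.17
eef_pos: [0.4945, -0.1517, 0.1178]
ee_rot: [-1.567, -0.003, -0.905]
force: [-0.7, -0.0, -0.5]
width: 0.0135
```

```bash
python3 go.py .4930 -.1514 .1177 -60;
```

```text
[ 0.4945 -0.1517  0.1178] [-1.567 -0.003 -0.905] 0.0135 [-0.7 -0.  -0.5] [-0.21 -0.22  0.02] [ 0.08  0.2  -0.48  0.   -0.88 -2.56]
rows 2 rot total [-0.2  8.1  0.1] dist [-1.5  0.3 -0.1]
[-0.6, 0.0, -0.5] [-0.12, 4.06, 0.07]
[-0.5, 0.0, -0.5] [-0.12, 4.06, 0.07]
```

Call:
move_arm:
  deltas:
    - {"dp":[-0.6,0,-0.8],"rotation":[-0.2,5,0.1]}
    - {"dp":[0,0,-0.1],"rotation":[0,5,0]}
    - {"dp":[0,0,0],"rotation":[0,5,0]}
    - {"dp":[0,0,0],"rotation":[0,2,0]}
    - {"dp":[0,0,0],"rotation":[0,0,0]}

```text
t: 26.58
eef_pos: [0.4939, -0.1519, 0.1177]
ee_rot: [-1.569, -0.001, -1.223]
force: [-0.7, 1.3, 0.5]
width: 0.0136
```

```bash
python3 go.py .4929 -.1515 .1177 -72;
```

```text
[ 0.4939 -0.1519  0.1177] [-1.569e+00 -1.000e-03 -1.223e+00] 0.0136 [-0.7  1.3  0.5] [-0.03  0.21 -0.02] [ 0.08  0.2  -0.48  0.   -0.89 -2.88]
rows 1 rot total [-0.1  2.   0.1] dist [-1.   0.4 -0. ]
[-0.8, 0.0, -0.8] [-0.11, 1.95, 0.06]
```

Call:
move_arm:
  deltas:
    - {"dp":[-0.4,0,-0.4],"rotation":[0,2,0]}
    - {"dp":[0,0,0],"rotation":[0,0,0]}

```text
t: 26.75
eef_pos: [0.4934, -0.1518, 0.1177]
ee_rot: [-1.569, -0.001, -1.256]
force: [0.0, 0.6, 0.8]
width: 0.0138
```

Call:
move_arm:
  deltas:
    - {"dp":[0,0,0],"rotation":[0,0,0]}
    - {"dp":[0,0,0],"rotation":[0,0,0]}
    - {"dp":[0,0,0],"rotation":[0,0,0]}
    - {"dp":[0,0,0],"rotation":[0,0,0]}
    - {"dp":[0,0,0],"rotation":[0,0,0]}
  jaw: 120

```text
t: 27.17
eef_pos: [0.4938, -0.1517, 0.1177]
ee_rot: [-1.568, -0.001, -1.249]
force: [0.4, 0.2, 0.3]
width: 0.0412
```

Call:
move_arm:
  deltas:
    - {"dp":[0,-10,0],"rotation":[0,0,0]}
    - {"dp":[0,-25,0],"rotation":[0,0,0]}
    - {"dp":[0,-35,0],"rotation":[0,0,0]}
    - {"dp":[0,-35,0],"rotation":[0,0,0]}
    - {"dp":[0,0,0],"rotation":[0,0,0]}

```text
t: 27.58
eef_pos: [0.4918, -0.1522, 0.2276]
ee_rot: [-1.574, -0.001, -1.248]
force: [1.6, -0.2, 1.2]
width: 0.0463
```

```bash
python3 - <<'E'
from h import *
import pickle
p0,R0,s=cur();print(p0,s['ee_rot'],s['width'],s['force'],s['q'].round(2))
f=save('wrist','w14.png');pickle.dump((f,p0,R0.as_matrix()),open('w14.pkl','wb'))
save('scene','s14.png',(210,90,350,240),4)
E
```

```text
[ 0.49183634 -0.15222163  0.22761796] [-1.57381599e+00 -6.53540819e-04 -1.24810736e+00] 0.046318429282610075 [ 1.5880259  -0.23410838  1.17454481] [ 0.08  0.09 -0.33  0.   -1.15 -2.9 ]
```

View pics/w14.png

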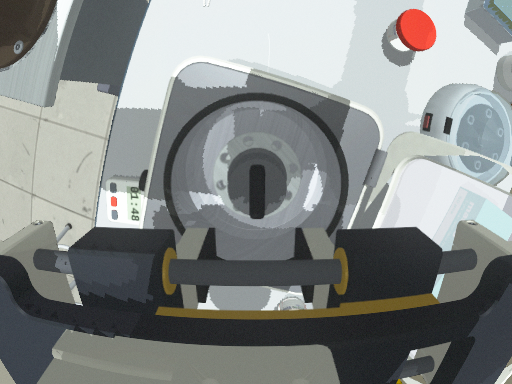

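View pics/s14.png

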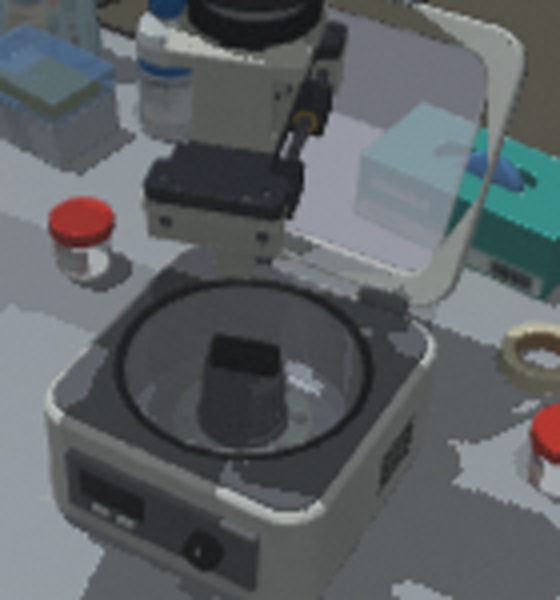

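```bash
python3 - <<'E'
from h import *
f=arm.grab_frame('scene')
P=cloud(f,250,165,292,205).reshape(-1,3);d=np.hypot(P[:,0]-.4926,P[:,1]+.1506);Q=P[(d<.03)&(P[:,2]>.08)]
print('top z',np.percentile(Q[:,2],[50,90,97]));H=Q[Q[:,2]>.127];print(len(H),H.mean(0))
C=np.cov(H[:,:2].T);w,V=np.linalg.eigh(C);print('handle az',np.degrees(np.arctan2(V[1,1],V[0,1])))
import pickle
w=pickle.load(open('w14.pkl','rb'));fw,p0,R0=w[0],w[1],Ro.from_matrix(w[2])
g=cv2.cvtColor(fw['pixels'],cv2.COLOR_RGB2GRAY)[155:222,235:280];m=(g<30).astype(np.uint8);n,l,st,c=cv2.connectedComponentsWithStats(m)
k=1+np.argmax(st[1:,4]);v,u=np.nonzero(l==k);X=wray(fw,np.c_[u+235,v+155],.134,p0,R0)[:,:2];print(cv2.minAreaRect((X*1000).astype(np.float32)))
E
```

```text
top z [0.11264929 0.13376265 0.13538081]
85 [ 0.48981349 -0.15166774  0.13301507]
handle az 108.4901134064219
((493.173583984375, -130.65858459472656), (0.0, 0.0), 0.0)
```

```bash
python3 - <<'E'
from h import *
print(arm.job_done())
E
```

```text
the job is handed in; nothing more can be done
None
```

The job is handed in after about 28 s of the 72 s. The eight-hole rotor is on the spigot and the grey cap is locked over it.

**What I did**
- I lifted the eight-hole rotor out of the rack, laid it face down and let go, then took it again by the boss from straight above.
- I seated it until the drive plate pushed back (about 8 N). The tool height then matched fully home to within 0.2 mm.
- I lowered the grey cap with its pin lined up to the slot, which I measured at about 13.5° from world x. The pin dropped in at the first try, with no feeling about for the slot.
- I turned the cap about 85° clockwise, then released it and backed off.

**Last checks**
- **Cap height:** the handle top reads 0.134 m, which is the fully home height.
- **Lock angle:** the handle stands at -71.5° in world, about 74° from the spinner's x axis, against the 57° needed. I stopped a few degrees short of the end stop because the last joint was near its limit.
- **Hand:** it was clear of everything, about 0.09 m above the cap.

**Failed or not done**
- One extra attempt to measure the handle from the wrist picture failed because the mask was empty. The depth reading above is what I relied on.
- I did not measure the spare rotor, cups and timer again at the end. The spare was still standing in the rack in the last view I had of it, and I felt no contact with any of them.

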